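# Take a sensor test stack apart into its storage trays

## Task

Take apart the stack of sensor test parts on the bench and put each part flat inside its own grey tray, the one that matches its outline and size: the brass collar first, then the steel disc and the black block in either order, and the slotted aluminium rail last, lengthwise in the long tray. Set every part down gently, without tipping or dropping any, and leave the jar and the screwdriver where they are.

Things in the scene. Friction and masses are not known exactly. Their poses are not given: they have to be found in the camera images.
- rail: Aluminium rail, 150 long (its x) x 60 wide (its y) x 28 high, about 0.4 kg, three flat ribs on top with two 8 mm slots between them along its length. The bottom of the stack; lies flat on the bench at the start. Origin: centre of its underside; z up.
- disc: Round steel load cell: a plain disc 58 in diameter, 28 high, about 0.33 kg, flat top with a dark centre dot and a circle of six dark dots. Stands on one end of the rail at the start, 42 mm from the rail's middle, its neighbour the block on the other end. Origin: centre of its underside; z up.
- block: Square black plastic sensor head, 46 x 46 x 28 high, about 0.14 kg, flat top with a copper circle and four screw heads. Stands on the other end of the rail at the start, 42 mm from the rail's middle. Origin: centre of its underside; x and y along its sides, z up.
- collar: Brass ring (shaft collar), 32 outer diameter, 16 bore, 24 high, about 0.11 kg. At the start it lies on top of the disc or of the block, whichever stands on the rail's +x end. Origin: centre of its underside; z up.
- rail_tray: Long grey open tray fixed to the bench, for the rail: inside 170 (its x) x 80 (its y), floor 3 above the bench, rim 3 thick with its top 8 above the bench. Origin: centre of its underside, at bench height; z up.
- disc_tray: The larger round grey dish fixed to the bench, for the disc: inside diameter 80, floor 3 above the bench, rim 3 thick with its top 8 above the bench. Origin: centre of its underside, at bench height; z up.
- block_tray: Square grey open tray fixed to the bench, for the block: inside 66 x 66 (sides along its x and y), floor 3 above the bench, rim 3 thick with its top 8 above the bench. Origin: centre of its underside, at bench height; z up.
- collar_tray: The smaller round grey dish fixed to the bench, for the collar: inside diameter 50, floor 3 above the bench, rim 3 thick with its top 8 above the bench. Origin: centre of its underside, at bench height; z up.
- jar: Bystander: small glass jar with a white cap, 52 in diameter, 70 high, standing loose on the bench. Origin: centre of its underside.
- driver: Bystander: screwdriver about 160 long, lying loose on the bench. Origin: about its middle, on the underside; handle towards its -x.
There are look-alikes about, which are no part of the job. Of the things that look like the block, the larger one is meant. Leave any purple look-alike of the block_tray alone.

How it is judged:
By the outcome, as a careful person would: the job done as asked, in the order asked, and still so for the second after the job is handed in, with the robot touching nothing.
It also fails if it takes over 128 s, if anything falls off the work surface, if the arm or the gripper's body presses on something with over 40 N, if the wrist force passes 120 N, or if a joint passes its speed limit or range.

## Robot

A 7-joint arm with a two-finger parallel gripper is mounted at the origin on the work surface. World frame = base frame: x ahead of the robot, y to its left, z up, the work surface at z = 0. Lengths are in m, angles in rad, forces in N, time in s.
With the tool pointing down it reaches from about 0.4 to 0.85 m from the base axis. Payload 4.5 kg.
Tool frame: the origin (TCP) lies between the finger pads; the fingertips stand 25 mm ahead of it and the grasp point (between the pads) lies 6 mm ahead of it (r.tips_ahead is the distance from the TCP to the fingertips, in m); z points along the fingers, y is the direction in which the jaws open and shut (so a half turn about z gives the same grasp; the last joint's range is limited). The gripper opens to 88 mm and grips with 3 to 60 N. Pads are 18 mm wide; open, the fingers measure 123 mm over their backs; the gripper's body (75 mm by 187 mm) begins 45 mm behind the grasp point.
Start: joints at [1.329, 0.689, -0.195, 1.565, 0.157, 0.902, -0.215], TCP at [0.17, -0.601, 0.264] pointing down, gripper open.
Joint ranges: [-3.01, 3.01], [-0.46, 2.08], [-1.47, 1.51], [0.13, 2.56], [-1, 4.14], [0.04, 2.09], [-2.66, 2.66]. Speed limits (rad/s): [2.57, 2.57, 3.14, 3.14, 3.14, 3.14, 3.14].

## Interface

Orientations are given as a unit quaternion [x, y, z, w].
In Python, from plant import r, imaging gives the robot as it stands.
- The arm moves only by the tool send_rows, never from a script. Its argument "moves" is one flat list of numbers, 6 for each row, row after row: the shift along the tool's x, y, z in m, then the turn, a rotation vector about the tool's x, y, z in degrees. A call has exactly 5 rows; each row is the pose to reach, as a shift and turn from the pose measured when the call began, along the tool's axes at that moment; what a row does not reach only later rows make up. A row lasts 1/12 s, in which the tool goes at most 41.7 mm and 7.16 degrees, less where a joint would pass 70% of its speed; a pose out of reach is approached as far as the arm can. A call with a gripper value outside its range is refused whole. "claw" is the closure, from -1 (fully open) to 1 (shut), so that 0 is half open, set as the call begins (left out, the last holds). The fingers move at their own pace and stop on an object; "grip_force" is the grip in N (left out, the last holds). Time passes only in rows, so rows that repeat a pose let the fingers close, or fill a call up. It gives the time, the measured TCP pose, the force and the opening at its end, in the units of the state.
- r.get_state(): the state, without advancing time (a new reading comes with each control period).
- imaging.snapshot(name): name is "scene" or "top" or "wrist"; returns a dict with "image" (400x640x3 uint8, red, green, blue), "depth" (400x640 float32, m along the optical axis (not along the pixel's ray), 0 where there is no reading), "mtx" (3x3 intrinsics, pixels), "rvec" (rotation vector, rad) and "tvec" (3), from world to camera coordinates, as OpenCV has them. Camera axes: x right, y down, z forward; pixel columns grow to the right and rows downward; lengths in m; the calibration is good to about 2 mm. The wrist camera is an equidistant fisheye: a pixel r from the principal point sees the ray r / f radians off the axis. A picture is of the moment at which its call begins.
- r.finish_job(): hands the job in, once; it reports no verdict.
Trained networks look in a picture, given as the dict that the camera call returned (one of the last four; its "shot" number tells which), for a name from the list of things; names that differ only in an ending like _2 or _b are one class to them, and where a whole thing is asked for, a point or a joint stands for the part that bears it (a point fixed in the world has none). Each returns a list of dicts, best first, with "score" (0 to 1); they miss things now and then, are a little off and sometimes report something else, mostly with a low value. They report only what shows in the picture. A call takes as long as a camera call. They do not tell look-alikes from the thing itself.
- imaging.look_for(query, picture): "box" ([centre column, centre row, width, height] as shares, 0 to 1, of the picture: columns of its width, rows of its height, round what is visible of it).
- imaging.silhouettes(query, picture): "pixels" (400x640 bool, what is visible of it) and "box" ([centre column, centre row, width, height] as shares, 0 to 1, of the picture: columns of its width, rows of its height, round what is visible of it).
- imaging.pinpoint(query, picture): "point" ([column, row] as shares, 0 to 1, of the picture: columns of its width, rows of its height: a listed point, or the origin of a listed thing).
The state is a dict: "clock": time; "q": joint angles; "qd": joint speeds; "joint_torque": joint torques, N m; "tool_pos": TCP position; "eef_rot": TCP orientation; "contact_force": force on the tool from outside, world axes, zero at the start; "moment": the same for the moment, N m; "opening": opening from 0.0 (shut) to 1.0 (fully open).
Only numpy, scipy, OpenCV 4.12 (cv2) and the standard library are available. Lean on these libraries where they do the work, as an engineer would, in place of code of your own. Each camera call takes 0.05 s, during which the arm holds its last target.

## Working session

There is one attempt and no reset: what is moved stays moved. The work goes in short steps, Python scripts to look and compute and a tool call to move; the robot and the scene stay as the last step left them, time stands still between calls to the robot, and variables do not carry over. Pictures are saved under pics/ and viewed, and the job is handed in when it is done.

Besides the shell and the picture viewer there is one more tool, called after "Call:" as a command line: name --argument value ..., lists and objects as JSON in quotes. send_rows: Moves the arm, as the interface text tells. Its arguments: {"type":"object","properties":{"moves":{"type":"array"},"claw":{"type":"number"},"grip_force":{"type":"number"}},"required":["moves"]}

```bash
ls; mkdir -p pics
python3 - <<'E'
from plant import r, imaging
import cv2
print(r.get_state()); print(r.tips_ahead)
for n in ["scene","top"]:
    s=imaging.snapshot(n); cv2.imwrite(f"pics/{n}0.png",s["image"][:,:,::-1]); print(n,s["mtx"].tolist(),s["rvec"],s["tvec"])
E
```

```text
pics
{'clock': 0.0, 'q': array([ 1.32881225,  0.68996059, -0.19452083,  1.56633868,  0.15730214,
        0.90250119, -0.21511286]), 'qd': array([-0.0002645 , -0.0013654 ,  0.00161137, -0.00078909, -0.00027566,
       -0.00236879, -0.00091551]), 'joint_torque': array([-1.00458747e-03, -5.27562439e+01, -1.26698121e+00, -1.53428024e+01,
       -5.26273577e-02,  6.56740231e-03,  1.36964923e-04]), 'tool_pos': array([ 0.16998727, -0.60083173,  0.2629262 ]), 'eef_rot': array([ 9.90502213e-01,  1.37493790e-01, -1.89794736e-04, -8.87686608e-04]), 'contact_force': array([ 1.18782743, -0.57703054,  0.28119076]), 'moment': array([-0.01786863,  0.03561555,  0.00045545]), 'opening': 1.0024812046107612}
0.025
scene [[405.0449981564641, 0.0, 321.8289780443151], [0.0, 405.0449981564641, 202.9006725700873], [0.0, 0.0, 1.0]] [ 1.9178479   1.50808992 -0.60924148] [-0.11017788 -0.32154012  1.33390697]
top [[436.0061389138957, 0.0, 323.3001985904707], [0.0, 436.0061389138957, 204.16894593012978], [0.0, 0.0, 1.0]] [ 2.1364929  -2.13719411  0.12886982] [0.02000413 0.52271483 1.04068156]
```

View pics/scene0.png

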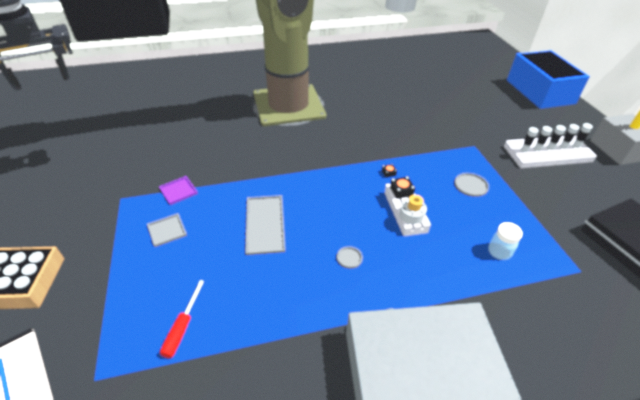

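View pics/top0.png

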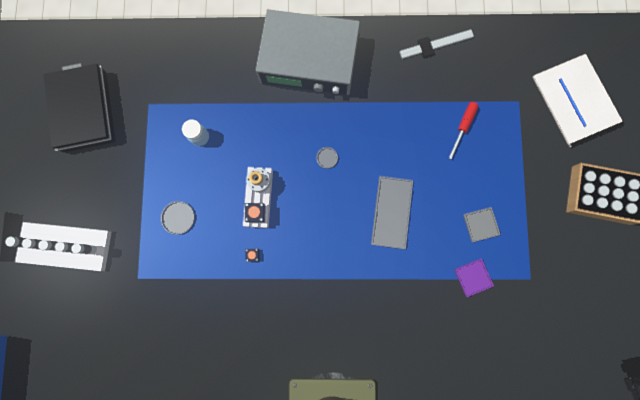

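Top view: the stack is at (257,197), with the collar on the disc at (257,180) and the block at (255,213). The small block look-alike is at (252,255). Trays: disc (178,218), collar (327,158), rail (393,213), grey block tray (482,225); the purple one at (475,278) is to be left alone. Jar (194,131), driver (464,130). Next I measure.

```bash
cat > h.py <<'E'
import numpy as np, cv2
from plant import r, imaging
from scipy.spatial.transform import Rotation as R
def world(s):
    m=s["mtx"];d=s["depth"];v,u=np.mgrid[0:400,0:640]
    c=np.stack([(u-m[0,2])/m[0,0]*d,(v-m[1,2])/m[1,1]*d,d],-1)
    Rm=cv2.Rodrigues(s["rvec"])[0]
    return (c-s["tvec"].ravel())@Rm
def onplane(s,u,v,z):
    m=s["mtx"];Rm=cv2.Rodrigues(s["rvec"])[0]
    d=np.array([(u-m[0,2])/m[0,0],(v-m[1,2])/m[1,1],1])@Rm
    o=-s["tvec"].ravel()@Rm
    return o+d*(z-o[2])/d[2]
E
python3 - <<'E'
from h import *
s=imaging.snapshot("top"); W=world(s)
cv2.imwrite("pics/crop1.png",cv2.resize(s["image"][90:300,140:520,::-1],None,fx=2,fy=2,interpolation=cv2.INTER_CUBIC))
cv2.imwrite("pics/crop2.png",cv2.resize(s["image"][155:265,225:290,::-1],None,fx=6,fy=5.4,interpolation=cv2.INTER_CUBIC)[:600])
Z=dict(rail=.028,disc=.056,block=.056,collar=.08,rail_tray=.008,disc_tray=.008,block_tray=.008,collar_tray=.008,jar=.07,driver=.02)
for n in Z:
    for o in imaging.silhouettes(n,s)[:3]:
        p=o["pixels"]; v,u=np.nonzero(p)
        if len(u)<5: continue
        P=onplane(s,u.mean(),v.mean(),Z[n])
        pts=np.array([onplane(s,a,b,Z[n])[:2] for a,b in zip(u,v)],dtype=np.float32)
        rc=cv2.minAreaRect(pts)
        print(n,round(o["score"],2),(u.mean().round(1),v.mean().round(1)),P.round(4),"rect",np.round(rc[0],4),np.round(rc[1],4),round(rc[2],1),"z",np.percentile(W[p][:,2],[10,50,90]).round(4))
E
```

```text
rail 0.85 (np.float64(259.7), np.float64(201.3)) [0.5318 0.1795 0.028 ] rect [0.5422 0.1846] [0.0643 0.1476] 87.3 z [0.0159 0.0276 0.031 ]
disc 0.57 (np.float64(259.2), np.float64(180.7)) [0.5786 0.177  0.056 ] rect [0.5805 0.1788] [0.0624 0.0573] 45.3 z [0.0427 0.0561 0.0596]
block 0.91 (np.float64(254.3), np.float64(212.1)) [0.5008 0.1874 0.056 ] rect [0.5004 0.1869] [0.0469 0.0465] 1.2 z [0.0535 0.0565 0.0591]
block 0.7 (np.float64(252.5), np.float64(254.8)) [0.3977 0.1891 0.056 ] rect [0.3983 0.1892] [0.0314 0.0314] 1.3 z [0.0131 0.0193 0.0221]
collar 0.31 (np.float64(392.0), np.float64(212.6)) [ 0.4961 -0.1432  0.08  ] rect [ 0.4972 -0.1437] [0.0818 0.1644] 82.4 z [0.0011 0.004  0.0074]
rail_tray 0.6 (np.float64(391.9), np.float64(212.4)) [ 0.5057 -0.1529  0.008 ] rect [ 0.5058 -0.1534] [0.0907 0.1784] 82.4 z [0.001  0.0041 0.0077]
disc_tray 0.89 (np.float64(177.3), np.float64(218.0)) [0.4922 0.3928 0.008 ] rect [0.4914 0.3923] [0.0852 0.0848] 2.5 z [0.0008 0.0036 0.0075]
block_tray 0.72 (np.float64(481.2), np.float64(224.6)) [ 0.4745 -0.3751  0.008 ] rect [ 0.4746 -0.3749] [0.0735 0.0789] 16.8 z [0.0014 0.0044 0.0089]
block_tray 0.69 (np.float64(473.4), np.float64(277.8)) [ 0.3432 -0.3496  0.008 ] rect [ 0.3431 -0.3499] [0.0741 0.0748] 21.3 z [0.0024 0.0052 0.0094]
collar_tray 0.64 (np.float64(326.8), np.float64(157.6)) [0.6484 0.0117 0.008 ] rect [0.6474 0.0112] [0.0517 0.053 ] 89.8 z [0.0016 0.0043 0.0085]
jar 0.92 (np.float64(195.2), np.float64(133.2)) [0.6959 0.3361 0.07  ] rect [0.6966 0.3367] [0.0734 0.0488] 45.5 z [0.0164 0.067  0.0718]
driver 0.8 (np.float64(467.7), np.float64(117.8)) [ 0.7486 -0.3503  0.02  ] rect [ 0.72   -0.3351] [0.0252 0.1566] 63.4 z [0.0175 0.0235 0.0276]
```

View pics/crop2.png

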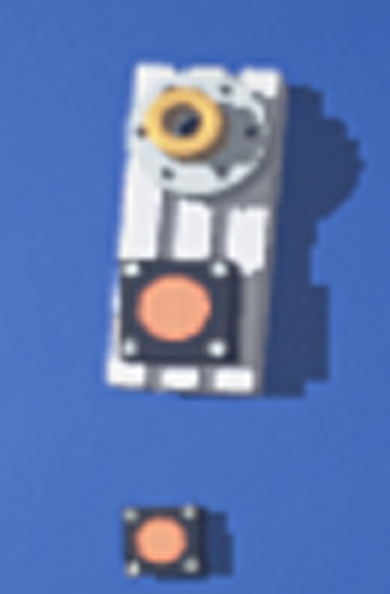

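View pics/crop1.png

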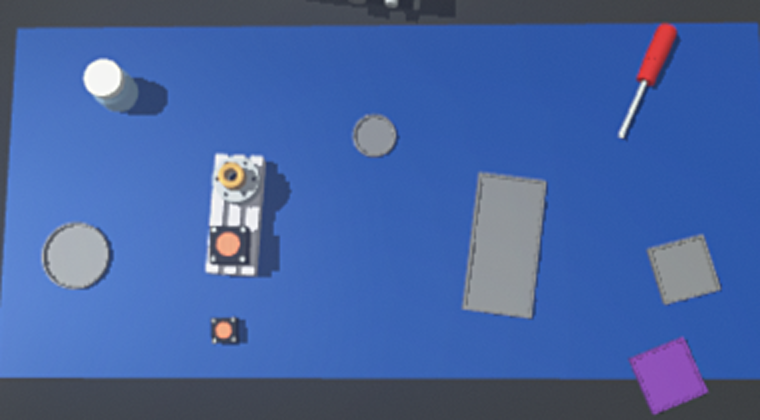

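Candidates for the block: black square at (254,212), 46.9 mm on top of the rail, and a black square at (252,255), about 31 mm scaled, lying on the bench. I choose the first. For the tray, grey (481,225) over purple (473,278). Next, refined edges and collar from both cameras.

Run:
```python
from h import *
for cam in ["top","scene"]:
    s=imaging.snapshot(cam); W=world(s); im=s["image"]; hsv=cv2.cvtColor(im,cv2.COLOR_RGB2HSV)
    H,S,V=[hsv[...,i].astype(int) for i in range(3)]
    box=np.zeros(im.shape[:2],bool)
    near=(abs(W[...,0]-.54)<.13)&(abs(W[...,1]-.185)<.07)&(s["depth"]>0)
    def rep(n,m,z):
        v,u=np.nonzero(m)
        if len(u)<5: print(n,"none");return
        pts=np.array([onplane(s,a,b,z)[:2] for a,b in zip(u,v)],dtype=np.float32)
        rc=cv2.minAreaRect(pts); print(cam,n,len(u),"mean",pts.mean(0).round(4),"rect",np.round(rc[0],4),np.round(rc[1],4),round(rc[2],1),"z",np.median(W[m][:,2]).round(4))
    rep("collar",near&(H>15)&(H<30)&(S>110)&(W[...,2]>.06),.08)
    rep("copper_block",near&(H<14)&(S>70)&(W[...,2]>.04),.056)
    rep("zcollar",near&(W[...,2]>.07),.08)
    rep("ztop",near&(W[...,2]>.05)&(W[...,2]<.062)&(W[...,0]>.54),.056)
    rep("zblk",near&(W[...,2]>.05)&(W[...,2]<.062)&(W[...,0]<.54),.056)
    rep("rail",near&(W[...,2]>.022)&(W[...,2]<.034),.028)
    rep("railwhite",near&(W[...,2]>.022)&(W[...,2]<.034)&(S<60)&(V>150),.028)
    for n,z in dict(block=.056,rail_tray=.008,disc_tray=.008,block_tray=.008,collar_tray=.008).items():
        for o in imaging.silhouettes(n,s)[:2]: rep(n+" %.2f"%o["score"],o["pixels"],z)
    for n,z in dict(collar=.056,disc=.028,block=.028,rail=0,rail_tray=0,disc_tray=0,block_tray=0,collar_tray=0).items():
        for o in imaging.pinpoint(n,s)[:2]:
            print(cam,"pt",n,round(o["score"],2),onplane(s,o["point"][0]*640-.5,o["point"][1]*400-.5,z).round(4))
```

```text
top collar 70 mean [0.5818 0.182 ] rect [0.5823 0.1827] [0.0262 0.0271] 46.1 z 0.08
top copper_block 117 mean [0.5022 0.1894] rect [0.5024 0.1893] [0.0272 0.0269] 1.3 z 0.0574
top zcollar 116 mean [0.5817 0.1821] rect [0.5818 0.182 ] [0.0315 0.0306] 45.2 z 0.0797
top ztop 300 mean [0.5798 0.1788] rect [0.5818 0.1813] [0.0571 0.0556] 45.3 z 0.0564
top zblk 357 mean [0.5011 0.188 ] rect [0.5012 0.1881] [0.0451 0.0441] 1.2 z 0.0568
top rail 489 mean [0.5325 0.1832] rect [0.5137 0.1877] [0.0612 0.2093] 86.7 z 0.0282
top railwhite 388 mean [0.5337 0.1882] rect [0.5138 0.1881] [0.0607 0.2093] 86.9 z 0.0283
top block 0.64 174 mean [0.397  0.1895] rect [0.3972 0.1892] [0.0286 0.0319] 0.1 z 0.0195
top rail_tray 0.78 2385 mean [ 0.5045 -0.1534] rect [ 0.506  -0.1524] [0.0902 0.1789] 81.4 z 0.004
top rail_tray 0.53 895 mean [0.4922 0.3923] rect [0.4931 0.3926] [0.0859 0.0833] 64.2 z 0.0039
top disc_tray 0.58 889 mean [0.4925 0.3916] rect [0.4923 0.3911] [0.0834 0.0821] 90.0 z 0.0039
top block_tray 0.91 892 mean [ 0.3435 -0.3494] rect [ 0.3435 -0.3501] [0.0745 0.0733] 22.1 z 0.0052
top block_tra
[... 2023 characters left out ...]
-0.35  ] [0.0812 0.0724] 21.4 z 0.0054
scene collar_tray 0.83 484 mean [0.6499 0.0122] rect [0.6498 0.0131] [0.0571 0.0604] 24.2 z 0.0045
scene collar_tray 0.74 2119 mean [ 0.5143 -0.154 ] rect [ 0.508 -0.153] [0.0861 0.1828] 82.5 z 0.0045
scene pt collar 0.62 [0.5873 0.1854 0.056 ]
scene pt collar 0.4 [ 0.5574 -0.1646  0.056 ]
scene pt disc 0.59 [0.5918 0.1853 0.028 ]
scene pt block 0.64 [0.5054 0.1845 0.028 ]
scene pt block 0.48 [0.4175 0.1874 0.028 ]
scene pt rail 0.81 [ 0.5423  0.1896 -0.    ]
scene pt disc_tray 0.78 [0.4833 0.3997 0.    ]
scene pt block_tray 0.65 [ 0.4819 -0.3748  0.    ]
scene pt block_tray 0.63 [ 0.341  -0.3527  0.    ]
scene pt collar_tray 0.55 [0.6483 0.0097 0.    ]
```

```bash
cat >> h.py <<'E'
def go(x,y,z,yaw):
    """delta in tool axes (mm, deg) to reach pos with tool z down and tool x at yaw deg"""
    s=r.get_state();Rt=R.from_quat(s["eef_rot"])
    T=R.from_euler("z",yaw,degrees=True)*R.from_euler("x",180,degrees=True)
    d=Rt.inv().apply(np.array([x,y,z])-s["tool_pos"])
    print("t",round(s["clock"],2),"pos",s["tool_pos"].round(4),"shift mm",(d*1000).round(1),"turn",(Rt.inv()*T).as_rotvec(degrees=True).round(2),"F",s["contact_force"].round(1),"op",round(s["opening"]*88,1))
E
python3 - <<'E'
from h import *
go(.45,-.25,.263,-4); go(.583,.181,.263,-4)
E
```

```text
t 2.05 pos [ 0.1702 -0.6014  0.2637] shift mm [ 364.9 -261.9    0.7] turn [ 1.00e-02 -0.00e+00  1.98e+01] F [ 0.7  0.8 -0.4] op 87.7
t 2.05 pos [ 0.1702 -0.6014  0.2637] shift mm [ 610.2 -640.4    0.7] turn [ 1.00e-02 -0.00e+00  1.98e+01] F [ 0.7  0.8 -0.4] op 87.7
```

Call:
send_rows --moves '[0.015, -0.011, 0, 0, 0, 4, 0.04, -0.029, 0, 0, 0, 8, 0.07, -0.05, 0, 0, 0, 12, 0.1, -0.072, 0, 0, 0, 16, 0.13, -0.093, 0, 0, 0, 19.8]' --claw -1 --grip_force 20

```text
clock: 2.47
tool_pos: [0.2707, -0.4752, 0.2638]
eef_rot: [0.999, -0.037, 0.0, 0.0]
contact_force: [0.8, 0.3, -0.2]
opening: 1.0
```

Run:
```python
from h import *
go(.45,-.25,.263,-4); go(.583,.181,.263,-4)
```

```text
t 2.47 pos [ 0.2707 -0.4752  0.2638] shift mm [ 162.2 -237.8    0.8] turn [ 0.   -0.02 -0.23] F [ 0.8  0.3 -0.2] op 88.0
t 2.47 pos [ 0.2707 -0.4752  0.2638] shift mm [ 263.  -677.4    0.8] turn [ 0.   -0.02 -0.23] F [ 0.8  0.3 -0.2] op 88.0
```

Call:
send_rows --moves '[0.022, -0.032, 0, 0, 0, 0, 0.044, -0.064, 0, 0, 0, 0, 0.066, -0.096, 0, 0, 0, 0, 0.088, -0.128, 0, 0, 0, 0, 0.11, -0.16, 0, 0, 0, 0]'

```text
clock: 2.88
tool_pos: [0.3932, -0.3222, 0.2641]
eef_rot: [0.999, -0.037, 0.0, 0.0]
contact_force: [1.0, -0.0, 0.3]
opening: 1.0
```

Call:
send_rows --moves '[0.014, -0.036, 0, 0, 0, 0, 0.028, -0.072, 0, 0, 0, 0, 0.042, -0.108, 0, 0, 0, 0, 0.056, -0.144, 0, 0, 0, 0, 0.07, -0.18, 0, 0, 0, 0]'

```text
clock: 3.3
tool_pos: [0.477, -0.146, 0.2643]
eef_rot: [0.999, -0.037, 0.001, 0.0]
contact_force: [0.1, 0.0, -0.1]
opening: 0.997
```

Call:
send_rows --moves '[0.008, -0.036, 0, 0, 0, 0, 0.016, -0.072, 0, 0, 0, 0, 0.024, -0.108, 0, 0, 0, 0, 0.032, -0.144, 0, 0, 0, 0, 0.04, -0.18, 0, 0, 0, 0]'

```text
clock: 3.72
tool_pos: [0.5306, 0.0325, 0.2645]
eef_rot: [0.999, -0.037, 0.001, 0.0]
contact_force: [0.7, 0.4, 0.2]
opening: 1.002
```

Run:
```python
from h import *
go(.583,.181,.2,-4)
```

```text
t 3.72 pos [0.5306 0.0325 0.2645] shift mm [  41.2 -152.    64.5] turn [ 0.02 -0.11 -0.22] F [0.7 0.4 0.2] op 88.2
```

Call:
send_rows --moves '[0.01, -0.035, 0, 0, 0, 0, 0.02, -0.07, 0.01, 0, 0, 0, 0.03, -0.105, 0.03, 0, 0, 0, 0.037, -0.135, 0.05, 0, 0, 0, 0.041, -0.152, 0.064, 0, 0, 0]' --claw -0.36

```text
clock: 4.13
tool_pos: [0.5828, 0.1864, 0.199]
eef_rot: [0.999, -0.034, 0.001, -0.001]
contact_force: [-0.2, 0.1, -0.3]
opening: 0.684
```

Run:
```python
from h import *
s=imaging.snapshot("wrist"); cv2.imwrite("pics/w1.png",s["image"][:,:,::-1]); print(s["mtx"],s["rvec"],s["tvec"])
go(.583,.181,.091,-4)
```

```text
[[309.70691629   0.         315.3602962 ]
 [  0.         309.70691629 197.7332432 ]
 [  0.           0.           1.        ]] [-2.01120904  2.15342313  0.29110197] [0.22555902 0.52841267 0.47631281]
t 4.18 pos [0.5818 0.1891 0.1965] shift mm [  2.    8.4 105.5] turn [-0.21  0.11  0.25] F [ 2.   3.  -1.5] op 60.1
```

View pics/w1.png

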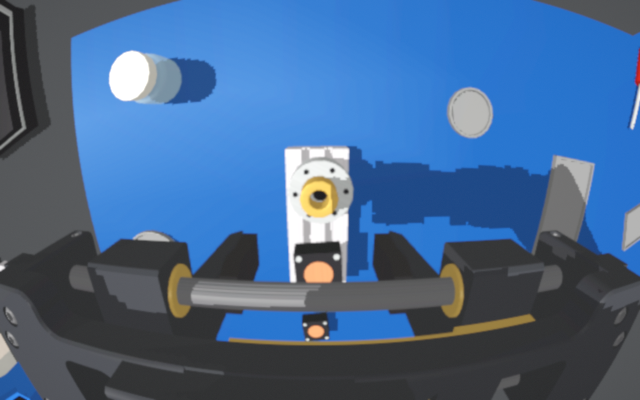

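The wrist view shows the collar at about (320,197), sitting slightly off the disc centre (322,190), with the block at (319,262). I measure these with the fisheye model.

```bash
cat >> h.py <<'E'
def fish(s,uv,z):
    n=cv2.fisheye.undistortPoints(np.array(uv,float).reshape(-1,1,2),s["mtx"],np.zeros(4)).reshape(-1,2)
    Rm=cv2.Rodrigues(s["rvec"])[0]; d=np.c_[n,np.ones(len(n))]@Rm; o=-s["tvec"].ravel()@Rm
    return o+d*((z-o[2])/d[:,2])[:,None]
def rect(s,m,z):
    v,u=np.nonzero(m); P=fish(s,np.c_[u,v],z)[:,:2].astype(np.float32)
    rc=cv2.minAreaRect(P); c,rad=cv2.minEnclosingCircle(P)
    return len(u),P.mean(0).round(4),"rect",np.round(rc[0],4),np.round(rc[1],4),round(rc[2],1),"circ",np.round(c,4),round(rad,4)
E
python3 - <<'E'
from h import *
s=imaging.snapshot("wrist"); im=s["image"]; cv2.imwrite("pics/w2c.png",cv2.resize(im[130:350,260:380,::-1],None,fx=2.7,fy=2.7)); 
hsv=cv2.cvtColor(im,cv2.COLOR_RGB2HSV);H,S,V=[hsv[...,i].astype(int) for i in range(3)]
v,u=np.mgrid[0:400,0:640]
for n,z in dict(collar=.08,disc=.056,block=.056,rail=.028).items():
    for o in imaging.silhouettes(n,s)[:2]: print(n,o["score"],rect(s,o["pixels"],z), np.round(np.array(o["box"])*[640,400,640,400]))
cop=(H<14)&(S>70)&(V>120)&(v>240)&(v<280)&(u>300)&(u<340); print("copper",rect(s,cop,.056))
go(.583,.181,.091,-4)
E
```

```text
collar 0.72 (1131, array([0.5841, 0.1833], dtype=float32), 'rect', array([0.5842, 0.1833]), array([0.0304, 0.0338]), 86.4, 'circ', array([0.5842, 0.1838]), 0.0175) [324. 197.  36.  42.]
disc 0.78 (2368, array([0.5867, 0.1811], dtype=float32), 'rect', array([0.5836, 0.1816]), array([0.0568, 0.0611]), 83.1, 'circ', array([0.5838, 0.1815]), 0.0312) [324. 189.  68.  68.]
block 0.68 (718, array([0.4354, 0.1966], dtype=float32), 'rect', array([0.4348, 0.1969]), array([0.0392, 0.0282]), 1.6, 'circ', array([0.4347, 0.197 ]), 0.0225) [318. 328.  33.  28.]
block 0.64 (1986, array([0.5139, 0.1885], dtype=float32), 'rect', array([0.513 , 0.1887]), array([0.047 , 0.0453]), 88.5, 'circ', array([0.5128, 0.1873]), 0.0305) [321. 261.  56.  42.]
rail 0.95 (2913, array([0.5587, 0.1891], dtype=float32), 'rect', array([0.5481, 0.1873]), array([0.0607, 0.1445]), 87.6, 'circ', array([0.5475, 0.1884]), 0.0768) [319. 215.  65. 135.]
copper (170, array([0.5061, 0.1882], dtype=float32), 'rect', array([0.5048, 0.1884]), array([0.029, 0.021]), 86.1, 'circ', array([0.5003, 0.1888]), 0.0152)
t 4.43 pos [0.5833 0.1789 0.2014] shift mm [ -0.8  -2.2 110.4] turn [ 0.08 -0.18 -0.36] F [-0.5 -0.3 -0.1] op 59.9
```

View pics/w2c.png

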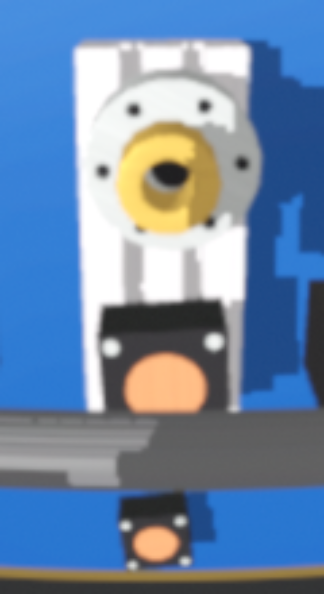

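Call:
send_rows --moves '[0, -0.002, 0.015, 0, 0, 0, 0, -0.003, 0.035, 0, 0, 0, 0, -0.003, 0.055, 0, 0, 0, 0, -0.003, 0.07, 0, 0, 0, 0, -0.003, 0.08, 0, 0, 0]'

```text
clock: 4.85
tool_pos: [0.5838, 0.1796, 0.1212]
eef_rot: [0.999, -0.039, 0.001, 0.001]
contact_force: [0.4, -0.2, -0.4]
opening: 0.678
```

Run:
```python
from h import *
s=imaging.snapshot("wrist"); cv2.imwrite("pics/w3.png",s["image"][:,:,::-1])
go(.5828,.182,.091,-4)
```

```text
t 4.9 pos [0.583  0.1796 0.1197] shift mm [-0.4 -2.4 28.7] turn [ 0.19 -0.05 -0.5 ] F [-0.7  0.2 -1.4] op 59.9
```

View pics/w3.png

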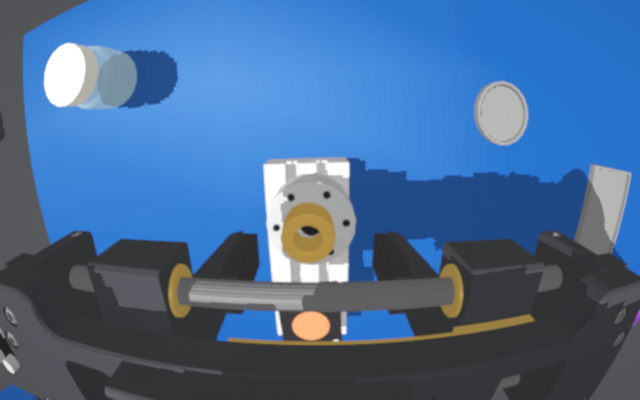

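The collar (309,230) is about 2 mm left of the jaw centre (316), which agrees with the numbers.

Call:
send_rows --moves '[0, -0.0025, 0.007, 0, 0, -0.3, 0, -0.003, 0.015, 0, 0, -0.5, 0, -0.003, 0.022, 0, 0, -0.5, 0, -0.003, 0.027, 0, 0, -0.5, 0, -0.003, 0.029, 0, 0, -0.5]'

```text
clock: 5.32
tool_pos: [0.5829, 0.1825, 0.0901]
eef_rot: [0.999, -0.035, -0.0, 0.002]
contact_force: [0.4, 0.1, 0.2]
opening: 0.678
```

Call:
send_rows --moves '[0, 0, 0, 0, 0, 0, 0, 0, 0, 0, 0, 0, 0, 0, 0, 0, 0, 0, 0, 0, 0, 0, 0, 0, 0, 0, 0, 0, 0, 0]' --claw 1 --grip_force 15

```text
clock: 5.73
tool_pos: [0.5832, 0.1826, 0.0904]
eef_rot: [0.999, -0.035, 0.0, 0.002]
contact_force: [0.3, 1.3, 0.6]
opening: 0.35
```

Run:
```python
from h import *
go(.5828,.182,.091,-4)
go(.649,.012,.25,-4)
```

```text
t 5.73 pos [0.5832 0.1826 0.0904] shift mm [-0.4  0.7 -0.6] turn [ 0.18 -0.05  0.01] F [0.3 1.3 0.6] op 30.8
t 5.73 pos [0.5832 0.1826 0.0904] shift mm [  77.6  166.2 -159. ] turn [ 0.18 -0.05  0.01] F [0.3 1.3 0.6] op 30.8
```

Call:
send_rows --moves '[0, 0, 0, 0, 0, 0, 0, 0, -0.003, 0, 0, 0, 0, 0, -0.008, 0, 0, 0, 0, 0, -0.015, 0, 0, 0, 0, 0, -0.025, 0, 0, 0]'

```text
clock: 6.15
tool_pos: [0.5829, 0.1826, 0.1158]
eef_rot: [0.999, -0.035, -0.0, 0.002]
contact_force: [0.7, -0.1, -1.0]
opening: 0.35
```

Run:
```python
from h import *
s=imaging.snapshot("wrist"); cv2.imwrite("pics/w4.png",s["image"][:,:,::-1])
go(.649,.012,.17,-4)
```

```text
t 6.2 pos [0.5843 0.183  0.1182] shift mm [ 76.7 166.1 -51.2] turn [ 0.12 -0.21 -0.  ] F [0.3 0.2 0.2] op 30.1
```

View pics/w4.png

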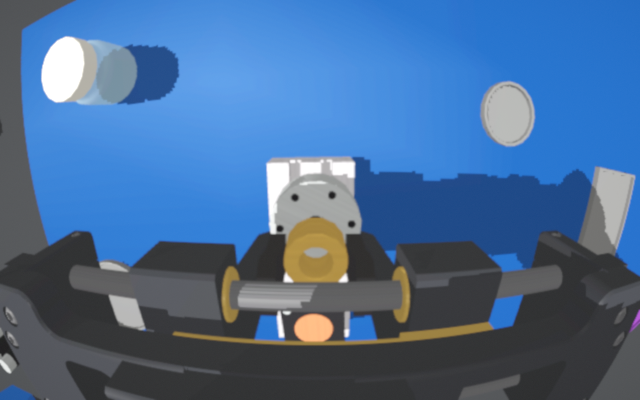

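The collar is held at (317,255). I move to its tray.

Call:
send_rows --moves '[0.002, 0.005, -0.01, 0, 0, 0, 0.008, 0.018, -0.025, 0, 0, 0, 0.02, 0.044, -0.04, 0, 0, 0, 0.035, 0.076, -0.05, 0, 0, 0, 0.049, 0.107, -0.051, 0, 0, 0]'

```text
clock: 6.62
tool_pos: [0.6275, 0.0718, 0.173]
eef_rot: [0.999, -0.034, 0.004, 0.001]
contact_force: [0.4, -0.3, -0.2]
opening: 0.349
```

Call:
send_rows --moves '[0.01, 0.02, 0, 0, 0, 0, 0.018, 0.04, 0, 0, 0, 0, 0.024, 0.052, 0, 0, 0, 0, 0.028, 0.059, 0, 0, 0, 0, 0.028, 0.059, 0, 0, 0, 0]'

```text
clock: 7.03
tool_pos: [0.652, 0.009, 0.1736]
eef_rot: [0.999, -0.036, 0.005, 0.001]
contact_force: [-0.9, 0.2, -2.6]
opening: 0.346
```

Run:
```python
from h import *
s=imaging.snapshot("wrist"); cv2.imwrite("pics/w5.png",s["image"][:,:,::-1])
for o in imaging.silhouettes("collar_tray",s)[:2]: print(o["score"],rect(s,o["pixels"],.008))
go(.649,.012,.038,-4)
```

```text
0.97 (2514, array([0.6495, 0.0118], dtype=float32), 'rect', array([0.6499, 0.0118]), array([0.0541, 0.0546]), 81.3, 'circ', array([0.6491, 0.0117]), 0.0283)
t 7.13 pos [0.6511 0.0127 0.1733] shift mm [ -3.1   0.8 135.2] turn [-0.01 -0.46  0.14] F [-0.2  0.2 -0.9] op 30.4
```

View pics/w5.png

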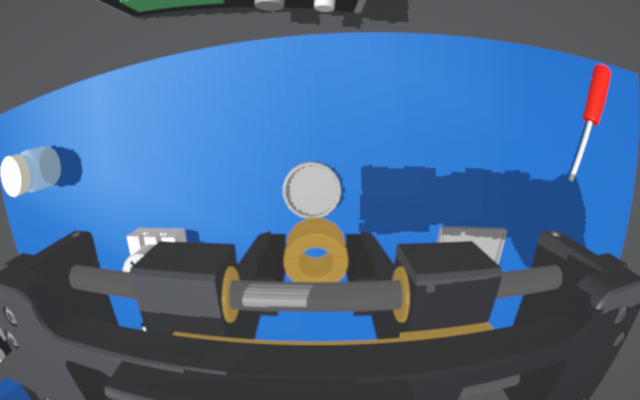

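The wrist view puts the dish at (0.649,0.012), which agrees with the other cameras. I descend.

Call:
send_rows --moves '[-0.001, 0, 0.015, 0, -0.2, 0, -0.002, 0, 0.04, 0, -0.4, 0, -0.002, 0, 0.07, 0, -0.4, 0, -0.002, 0, 0.095, 0, -0.4, 0, -0.002, 0, 0.105, 0, -0.4, 0]'

```text
clock: 7.55
tool_pos: [0.647, 0.0156, 0.0647]
eef_rot: [0.999, -0.032, -0.003, -0.001]
contact_force: [-0.3, -0.2, -1.1]
opening: 0.349
```

Run:
```python
from h import *
go(.649,.012,.038,-4)
```

```text
t 7.55 pos [0.647  0.0156 0.0647] shift mm [ 2.3  3.5 26.7] turn [-0.06  0.32  0.34] F [-0.3 -0.2 -1.1] op 30.7
```

Call:
send_rows --moves '[0.001, 0.002, 0.006, 0, 0.3, 0.3, 0.002, 0.003, 0.012, 0, 0.3, 0.3, 0.002, 0.003, 0.017, 0, 0.3, 0.3, 0.002, 0.003, 0.021, 0, 0.3, 0.3, 0.002, 0.003, 0.023, 0, 0.3, 0.3]'

```text
clock: 7.97
tool_pos: [0.6492, 0.0126, 0.0421]
eef_rot: [0.999, -0.035, 0.0, -0.001]
contact_force: [0.0, -0.3, -0.5]
opening: 0.346
```

Run:
```python
from h import *
go(.649,.012,.038,-4)
```

```text
t 7.97 pos [0.6492 0.0126 0.0421] shift mm [-0.2  0.6  4.1] turn [-0.08 -0.05  0.04] F [ 0.  -0.3 -0.5] op 30.4
```

Call:
send_rows --moves '[0, 0, 0.001, 0, 0, 0, 0, 0, 0.002, 0, 0, 0, 0, 0, 0.003, 0, 0, 0, 0, 0, 0.0037, 0, 0, 0, 0, 0, 0.0042, 0, 0, 0]'

```text
clock: 8.38
tool_pos: [0.6494, 0.0126, 0.0381]
eef_rot: [0.999, -0.035, 0.001, -0.001]
contact_force: [0.2, -0.3, -0.7]
opening: 0.348
```

Run:
```python
from h import *
go(.649,.012,.038,-4)
```

```text
t 8.38 pos [0.6494 0.0126 0.0381] shift mm [-0.3  0.6  0.1] turn [-0.08 -0.07  0.03] F [ 0.2 -0.3 -0.7] op 30.7
```

Call:
send_rows --moves '[0, 0, 0.0003, 0, 0, 0, 0, 0, 0.0006, 0, 0, 0, 0, 0, 0.0009, 0, 0, 0, 0, 0, 0.0012, 0, 0, 0, 0, 0, 0.0015, 0, 0, 0]'

```text
clock: 8.8
tool_pos: [0.6494, 0.0126, 0.0374]
eef_rot: [0.999, -0.035, 0.001, -0.001]
contact_force: [-2.8, 0.3, 8.2]
opening: 0.345
```

Contact at 8 N. I release slowly, opening slightly first.

Call:
send_rows --moves '[0, 0, 0, 0, 0, 0, 0, 0, 0, 0, 0, 0, 0, 0, 0, 0, 0, 0, 0, 0, 0, 0, 0, 0, 0, 0, 0, 0, 0, 0]' --claw 0

```text
clock: 9.22
tool_pos: [0.6495, 0.0126, 0.0373]
eef_rot: [0.999, -0.035, 0.001, -0.001]
contact_force: [-0.8, 0.4, 0.1]
opening: 0.498
```

Call:
send_rows --moves '[0, 0, -0.005, 0, 0, 0, 0, 0, -0.02, 0, 0, 0, 0, 0, -0.045, 0, 0, 0, 0, 0, -0.075, 0, 0, 0, 0, 0, -0.1, 0, 0, 0]'

```text
clock: 9.63
tool_pos: [0.6498, 0.0124, 0.1401]
eef_rot: [0.999, -0.035, 0.002, -0.001]
contact_force: [0.5, -0.0, 0.7]
opening: 0.503
```

Run:
```python
from h import *
s=imaging.snapshot("wrist"); cv2.imwrite("pics/w6.png",s["image"][:,:,::-1])
go(.585,.18,.15,-4)
```

```text
t 9.68 pos [0.6529 0.0124 0.1453] shift mm [ -79.4 -162.5   -5.2] turn [-0.15 -0.67 -0.01] F [ 1.3 -0.2  3.4] op 44.1
```

View pics/w6.png

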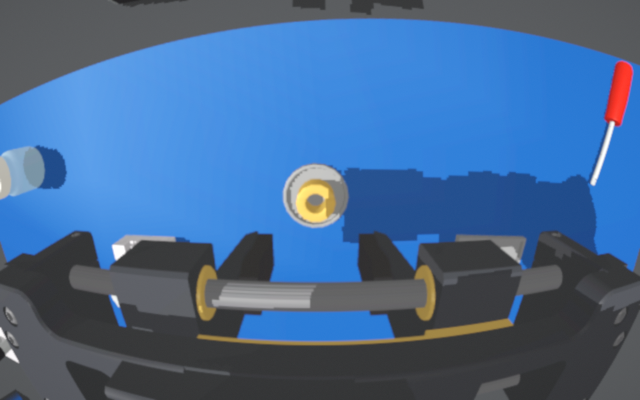

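The collar lies flat in its dish at (316,200). Next, the disc.

Call:
send_rows --moves '[-0.005, -0.01, -0.005, 0, 0, 0, -0.017, -0.035, -0.015, 0, 0, 0, -0.033, -0.068, -0.02, 0, 0, 0, -0.048, -0.1, -0.02, 0, 0, 0, -0.06, -0.123, -0.02, 0, 0, 0]' --claw -0.8

```text
clock: 10.1
tool_pos: [0.5996, 0.144, 0.1659]
eef_rot: [0.999, -0.033, 0.006, -0.003]
contact_force: [-0.1, 0.2, -0.5]
opening: 0.851
```

Call:
send_rows --moves '[-0.007, -0.014, 0, 0, 0, 0, -0.014, -0.028, 0, 0, 0, 0, -0.018, -0.036, 0, 0, 0, 0, -0.019, -0.039, 0, 0, 0, 0, -0.019, -0.039, 0, 0, 0, 0]'

```text
clock: 10.52
tool_pos: [0.5829, 0.185, 0.1661]
eef_rot: [0.999, -0.033, 0.006, -0.003]
contact_force: [0.3, -0.5, 0.1]
opening: 0.903
```

Call:
send_rows --moves '[0, 0, 0, 0, 0, 0, 0, 0, 0, 0, 0, 0, 0, 0, 0, 0, 0, 0, 0, 0, 0, 0, 0, 0, 0, 0, 0, 0, 0, 0]'

```text
clock: 10.93
tool_pos: [0.5832, 0.1842, 0.166]
eef_rot: [0.999, -0.033, 0.006, -0.003]
contact_force: [0.1, -0.5, -0.8]
opening: 0.904
```

Run:
```python
from h import *
s=imaging.snapshot("wrist"); im=s["image"];cv2.imwrite("pics/w7.png",im[:,:,::-1])
for n,z in dict(disc=.056,block=.056,rail=.028).items():
    for o in imaging.silhouettes(n,s)[:2]: print(n,o["score"],rect(s,o["pixels"],z), np.round(np.array(o["box"])*[640,400,640,400]))
s=imaging.snapshot("top")
for n,z in dict(disc=.056).items():
    for o in imaging.silhouettes(n,s)[:2]:
        v,u=np.nonzero(o["pixels"]);pts=np.array([onplane(s,a,b,z)[:2] for a,b in zip(u,v)],dtype=np.float32);print("top",o["score"],cv2.minAreaRect(pts))
go(.5845,.18,.064,-4)
```

```text
disc 0.95 (4363, array([0.584 , 0.1816], dtype=float32), 'rect', array([0.583 , 0.1816]), array([0.056 , 0.0617]), 86.3, 'circ', array([0.5832, 0.182 ]), 0.0312) [319. 204.  73.  75.]
block 0.66 (1221, array([0.5243, 0.189 ], dtype=float32), 'rect', array([0.5078, 0.1898]), array([0.0448, 0.0571]), 88.9, 'circ', array([0.5073, 0.189 ]), 0.0345) [314. 284.  56.  58.]
block 0.61 (246, array([0.4523, 0.1948], dtype=float32), 'rect', array([0.4527, 0.1955]), array([0.0258, 0.0117]), 86.6, 'circ', array([0.4513, 0.1955]), 0.0133) [312. 337.  29.  10.]
rail 0.97 (3399, array([0.566 , 0.1875], dtype=float32), 'rect', array([0.559, 0.186]), array([0.0612, 0.1244]), 87.6, 'circ', array([0.5586, 0.1854]), 0.0677) [315. 216.  73. 131.]
top 0.73 ((0.5763593912124634, 0.18247129023075104), (0.06188438832759857, 0.051199786365032196), 31.347213745117188)
t 11.23 pos [0.5829 0.185  0.1661] shift mm [  0.8   5.4 102. ] turn [-0.34 -0.65  0.25] F [ 0.3 -0.2 -0.6] op 79.3
```

View pics/w7.png

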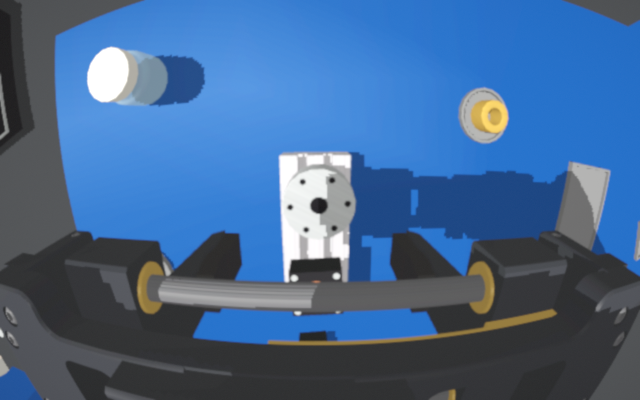

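Call:
send_rows --moves '[0, 0.001, 0.01, -0.1, -0.2, 0, 0, 0.003, 0.03, -0.3, -0.6, 0, 0, 0.004, 0.05, -0.3, -0.6, 0, 0, 0.004, 0.064, -0.3, -0.6, 0, 0, 0.004, 0.07, -0.3, -0.6, 0]'

```text
clock: 11.65
tool_pos: [0.5821, 0.1808, 0.0933]
eef_rot: [0.999, -0.033, -0.001, 0.0]
contact_force: [-0.8, -0.5, -0.0]
opening: 0.905
```

Run:
```python
from h import *
go(.5838,.1812,.064,-4)
```

```text
t 11.65 pos [0.5821 0.1808 0.0933] shift mm [ 1.8 -0.6 29.3] turn [0.06 0.16 0.26] F [-0.8 -0.5 -0. ] op 79.6
```

Call:
send_rows --moves '[0.001, -0.0005, 0.007, 0, 0.1, 0.2, 0.0015, -0.0005, 0.015, 0, 0.1, 0.2, 0.0018, -0.0005, 0.022, 0, 0.1, 0.2, 0.0018, -0.0005, 0.027, 0, 0.1, 0.2, 0.0018, -0.0005, 0.0293, 0, 0.1, 0.2]'

```text
clock: 12.07
tool_pos: [0.5837, 0.1811, 0.0634]
eef_rot: [0.999, -0.034, -0.001, 0.001]
contact_force: [-0.3, -0.1, 0.2]
opening: 0.901
```

Call:
send_rows --moves '[0, 0, 0, 0, 0, 0, 0, 0, 0, 0, 0, 0, 0, 0, 0, 0, 0, 0, 0, 0, 0, 0, 0, 0, 0, 0, 0, 0, 0, 0]' --claw 1 --grip_force 25

```text
clock: 12.48
tool_pos: [0.584, 0.1814, 0.0639]
eef_rot: [0.999, -0.034, -0.0, 0.0]
contact_force: [-0.4, 1.1, 1.0]
opening: 0.652
```

Run:
```python
from h import *
s=imaging.snapshot("wrist"); im=s["image"];cv2.imwrite("pics/w8.png",im[:,:,::-1])
go(.5838,.1812,.064,-4)
```

```text
t 12.53 pos [0.584  0.1814 0.0639] shift mm [-0.2  0.3 -0.1] turn [0.03 0.04 0.07] F [0.1 0.4 1.7] op 57.1
```

View pics/w8.png

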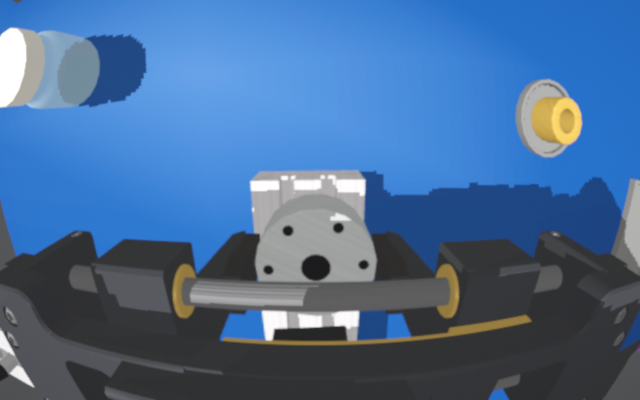

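The disc is gripped (opening 57 mm). I lift it.

Call:
send_rows --moves '[0, 0, -0.002, 0, 0, 0, 0, 0, -0.006, 0, 0, 0, 0, 0, -0.014, 0, 0, 0, 0, 0, -0.026, 0, 0, 0, 0, 0, -0.04, 0, 0, 0]'

```text
clock: 12.95
tool_pos: [0.5835, 0.1811, 0.1044]
eef_rot: [0.999, -0.034, -0.001, 0.001]
contact_force: [0.4, 0.1, -4.7]
opening: 0.654
```

Run:
```python
from h import *
s=imaging.snapshot("wrist"); im=s["image"];cv2.imwrite("pics/w9.png",im[:,:,::-1])
go(.4935,.3915,.15,-4)
```

```text
t 13.0 pos [0.5854 0.1817 0.1076] shift mm [-106.  -203.   -42.5] turn [-0.05 -0.18  0.05] F [-0.6  0.3 -1.6] op 57.4
```

View pics/w9.png

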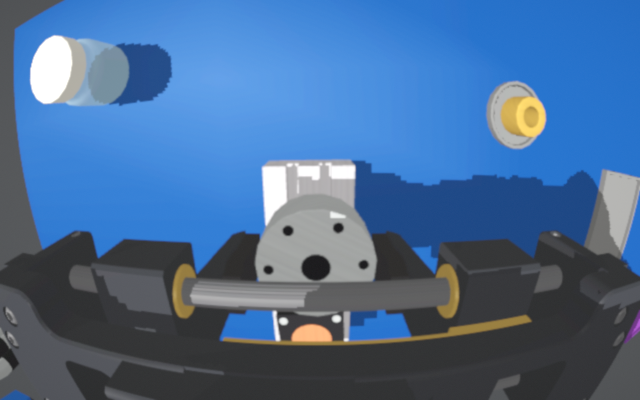

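Call:
send_rows --moves '[-0.004, -0.007, -0.01, 0, 0, 0, -0.014, -0.027, -0.025, 0, 0, 0, -0.028, -0.054, -0.037, 0, 0, 0, -0.043, -0.082, -0.042, 0, 0, 0, -0.058, -0.111, -0.042, 0, 0, 0]'

```text
clock: 13.42
tool_pos: [0.5351, 0.2982, 0.1519]
eef_rot: [0.999, -0.035, 0.003, -0.001]
contact_force: [0.2, 0.2, -4.3]
opening: 0.653
```

Call:
send_rows --moves '[-0.015, -0.028, 0, 0, 0, 0, -0.029, -0.054, 0, 0, 0, 0, -0.04, -0.076, 0, 0, 0, 0, -0.046, -0.088, 0, 0, 0, 0, -0.048, -0.092, 0, 0, 0, 0]'

```text
clock: 13.83
tool_pos: [0.4911, 0.3972, 0.1522]
eef_rot: [0.999, -0.032, 0.002, -0.003]
contact_force: [0.1, 0.3, -4.6]
opening: 0.65
```

Call:
send_rows --moves '[0, 0, 0, 0, 0, 0, 0, 0, 0, 0, 0, 0, 0, 0, 0, 0, 0, 0, 0, 0, 0, 0, 0, 0, 0, 0, 0, 0, 0, 0]'

```text
clock: 14.25
tool_pos: [0.4921, 0.3955, 0.1523]
eef_rot: [0.999, -0.034, 0.002, -0.002]
contact_force: [0.3, 0.2, -4.5]
opening: 0.656
```

Run:
```python
from h import *
s=imaging.snapshot("wrist"); im=s["image"];cv2.imwrite("pics/w10.png",im[:,:,::-1])
for o in imaging.silhouettes("disc_tray",s)[:2]: print(o["score"],rect(s,o["pixels"],.008))
go(.4935,.3915,.039,-4)
```

```text
0.7 (4633, array([0.5068, 0.3924], dtype=float32), 'rect', array([0.5056, 0.3924]), array([0.0856, 0.0624]), 84.1, 'circ', array([0.4935, 0.394 ]), 0.0434)
t 14.35 pos [0.4917 0.3962 0.1523] shift mm [  1.6   5.1 113.2] turn [-0.28 -0.25  0.2 ] F [ 0.4 -0.4 -4.2] op 57.2
```

View pics/w10.png

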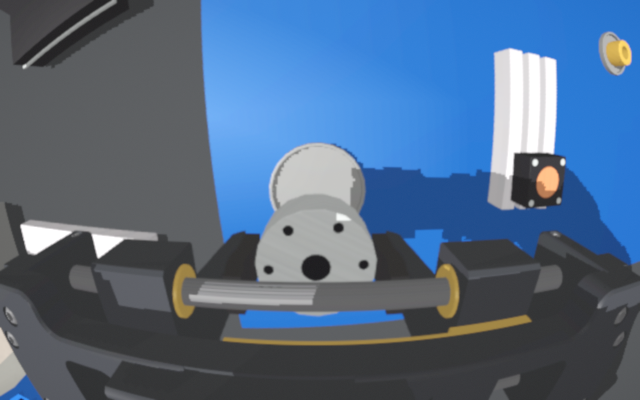

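The tray is at (317,190) and the disc is level. Wrist and the other cameras agree on (0.4935,0.392). I descend.

Call:
send_rows --moves '[0, 0.002, 0.012, -0.2, -0.2, 0.2, 0.001, 0.004, 0.035, -0.2, -0.2, 0.2, 0.0015, 0.0045, 0.06, -0.2, -0.2, 0.2, 0.0015, 0.0045, 0.08, -0.2, -0.2, 0.2, 0.0015, 0.0045, 0.09, -0.2, -0.2, 0.2]'

```text
clock: 14.77
tool_pos: [0.4919, 0.3904, 0.0588]
eef_rot: [0.999, -0.035, -0.001, 0.001]
contact_force: [-0.1, -0.3, -4.9]
opening: 0.653
```

Run:
```python
from h import *
go(.4935,.392,.039,-4)
```

```text
t 14.77 pos [0.4919 0.3904 0.0588] shift mm [ 1.5 -1.8 19.8] turn [ 0.13  0.16 -0.03] F [-0.1 -0.3 -4.9] op 57.5
```

Call:
send_rows --moves '[0.0005, -0.0005, 0.006, 0.1, 0.1, 0, 0.001, -0.001, 0.011, 0.1, 0.1, 0, 0.001, -0.001, 0.014, 0.1, 0.1, 0, 0.001, -0.001, 0.016, 0.1, 0.1, 0, 0.001, -0.001, 0.0175, 0.1, 0.1, 0]'

```text
clock: 15.18
tool_pos: [0.4935, 0.3917, 0.0419]
eef_rot: [0.999, -0.035, 0.0, -0.0]
contact_force: [0.0, -0.0, -3.8]
opening: 0.65
```

Run:
```python
from h import *
go(.4935,.392,.039,-4)
```

```text
t 15.18 pos [0.4935 0.3917 0.0419] shift mm [-0.  -0.3  2.9] turn [-0.04 -0.01 -0.03] F [ 0.  -0.  -3.8] op 57.2
```

Call:
send_rows --moves '[0, 0, 0.0008, 0, 0, 0, 0, 0, 0.0016, 0, 0, 0, 0, 0, 0.0023, 0, 0, 0, 0, 0, 0.003, 0, 0, 0, 0, 0, 0.0034, 0, 0, 0]'

```text
clock: 15.6
tool_pos: [0.4936, 0.3918, 0.0389]
eef_rot: [0.999, -0.035, 0.0, -0.0]
contact_force: [-0.7, -0.8, 1.9]
opening: 0.649
```

Call:
send_rows --moves '[0, 0, 0.0002, 0, 0, 0, 0, 0, 0.0002, 0, 0, 0, 0, 0, 0.0002, 0, 0, 0, 0, 0, 0.0002, 0, 0, 0, 0, 0, 0.0002, 0, 0, 0]' --claw -0.65

```text
clock: 16.02
tool_pos: [0.4938, 0.3919, 0.0389]
eef_rot: [0.999, -0.035, 0.0, -0.001]
contact_force: [-0.4, -0.5, 0.8]
opening: 0.828
```

Call:
send_rows --moves '[0, 0, -0.005, 0, 0, 0, 0, 0, -0.02, 0, 0, 0, 0, 0, -0.045, 0, 0, 0, 0, 0, -0.07, 0, 0, 0, 0, 0, -0.09, 0, 0, 0]'

```text
clock: 16.43
tool_pos: [0.4943, 0.3922, 0.1319]
eef_rot: [0.999, -0.035, 0.001, -0.001]
contact_force: [-0.5, 0.3, -0.5]
opening: 0.826
```

Run:
```python
from h import *
s=imaging.snapshot("wrist"); im=s["image"];cv2.imwrite("pics/w11.png",im[:,:,::-1])
go(.5015,.188,.15,-3)
```

```text
t 16.48 pos [0.4962 0.3935 0.1357] shift mm [ 19.9 204.5 -15.7] turn [-0.41 -0.42 -1.06] F [0.7 0.2 2. ] op 72.6
```

View pics/w11.png

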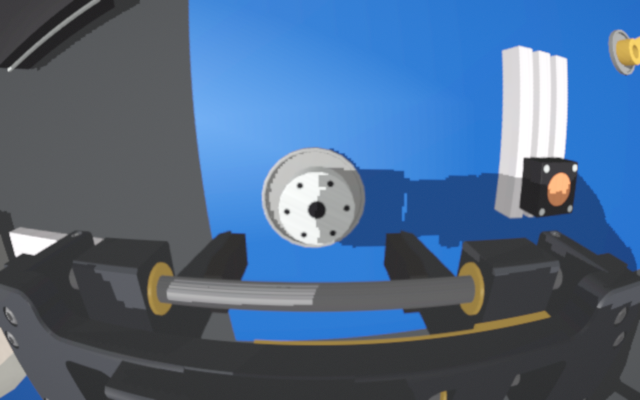

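The disc is in its dish at (316,210). The arm is clear of the block and rail, so I measure them with top and wrist.

Run:
```python
from h import *
s=imaging.snapshot("top"); im=s["image"];cv2.imwrite("pics/t2.png",cv2.resize(im[90:300,140:520,::-1],None,fx=2,fy=2,interpolation=cv2.INTER_CUBIC))
for n,z in dict(disc=.031,collar=.027,block=.056,rail=.028).items():
    for o in imaging.silhouettes(n,s)[:2]:
        v,u=np.nonzero(o["pixels"]);pts=np.array([onplane(s,a,b,z)[:2] for a,b in zip(u,v)],dtype=np.float32);rc=cv2.minAreaRect(pts);print(n,round(o["score"],2),np.round(rc[0],4),np.round(rc[1],4),round(rc[2],1))
```

```text
disc 0.5 [0.4657 0.3866] [0.0304 0.0075] 90.0
collar 0.68 [0.6452 0.0121] [0.0279 0.0312] 89.8
block 0.68 [0.5012 0.1859] [0.0444 0.0441] 89.9
block 0.55 [0.3972 0.1892] [0.0286 0.0318] 0.1
rail 0.69 [0.5421 0.185 ] [0.0671 0.1552] 87.9
```

View pics/t2.png

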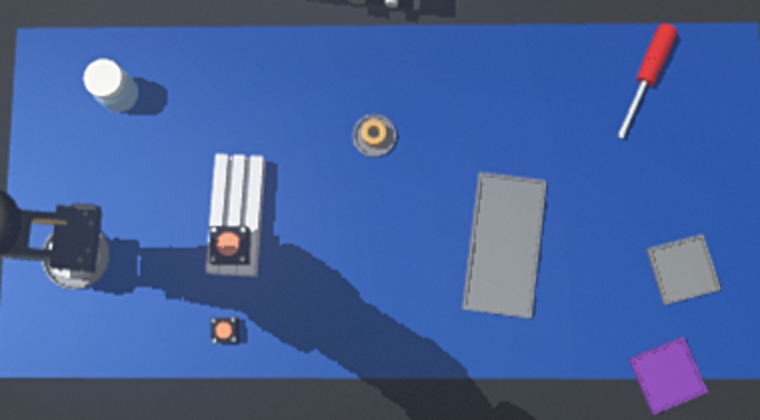

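Call:
send_rows --moves '[0, 0.01, -0.005, 0, 0, 0, -0.003, 0.03, -0.01, 0, 0, 0, -0.006, 0.06, -0.015, 0, 0, 0, -0.009, 0.09, -0.016, 0, 0, 0, -0.012, 0.12, -0.016, 0, 0, 0]'

```text
clock: 17.15
tool_pos: [0.472, 0.2704, 0.1443]
eef_rot: [0.999, -0.035, -0.0, 0.0]
contact_force: [0.3, -0.2, 0.2]
opening: 0.823
```

Call:
send_rows --moves '[-0.003, 0.03, 0, 0, 0, 0, -0.006, 0.055, 0, 0, 0, 0, -0.008, 0.072, 0, 0, 0, 0, -0.008, 0.08, 0, 0, 0, 0, -0.008, 0.08, 0, 0, 0, 0]'

```text
clock: 17.57
tool_pos: [0.4579, 0.1884, 0.1442]
eef_rot: [0.999, -0.037, -0.001, 0.001]
contact_force: [-0.5, 1.1, 0.9]
opening: 0.83
```

Call:
send_rows --moves '[0, 0, 0, 0, 0, 0, 0, 0, 0, 0, 0, 0, 0, 0, 0, 0, 0, 0, 0, 0, 0, 0, 0, 0, 0, 0, 0, 0, 0, 0]'

```text
clock: 17.98
tool_pos: [0.458, 0.1893, 0.1441]
eef_rot: [0.999, -0.036, -0.001, 0.001]
contact_force: [0.1, -0.7, -0.3]
opening: 0.83
```

Run:
```python
from h import *
s=imaging.snapshot("wrist"); im=s["image"];cv2.imwrite("pics/w12.png",im[:,:,::-1])
for n,z in dict(block=.056,rail=.028).items():
    for o in imaging.silhouettes(n,s)[:2]: print(n,o["score"],rect(s,o["pixels"],z), np.round(np.array(o["box"])*[640,400,640,400]))
go(.5015,.188,.064,-3)
```

```text
block 0.59 (1359, array([0.4204, 0.1964], dtype=float32), 'rect', array([0.4202, 0.1965]), array([0.0334, 0.0272]), 1.9, 'circ', array([0.4203, 0.1969]), 0.0205) [306. 259.  42.  43.]
rail 0.71 (10113, array([0.5615, 0.186 ], dtype=float32), 'rect', array([0.5426, 0.1873]), array([0.0615, 0.1506]), 86.4, 'circ', array([0.5429, 0.1875]), 0.0802) [308.  95.  83. 191.]
t 18.13 pos [0.4579 0.1888 0.1441] shift mm [43.7 -2.7 80. ] turn [ 0.16  0.14 -1.19] F [ 0.1  0.3 -0.4] op 72.5
```

View pics/w12.png

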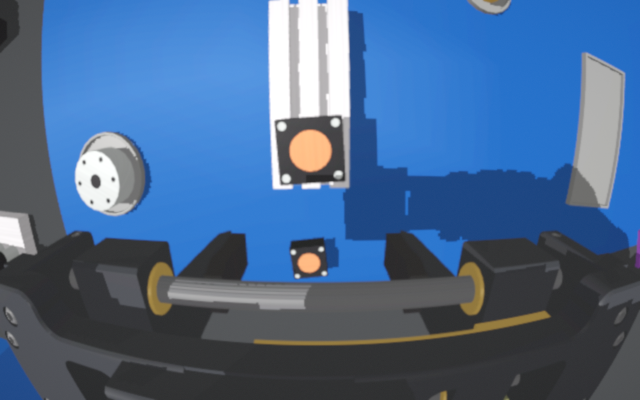

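The block is at (310,150) with screw heads at (281,127), (335,123), (338,174), (287,178). I compute its pose from these and the copper circle.

Run:
```python
from h import *
s=imaging.snapshot("wrist"); im=s["image"]
hsv=cv2.cvtColor(im,cv2.COLOR_RGB2HSV);H,S,V=[hsv[...,i].astype(int) for i in range(3)]
v,u=np.mgrid[0:400,0:640]
cop=((H<14))&(S>60)&(V>120)&(v>120)&(v<180)&(u>280)&(u<340); print(rect(s,cop,.056))
wh=(S<60)&(V>170)
sc=[]
for c in [(281,127),(335,123),(338,174),(287,178)]:
    m=wh&(abs(u-c[0])<5)&(abs(v-c[1])<5); sc.append((u[m].mean(),v[m].mean()))
P=fish(s,sc,.056)[:,:2]; print(np.round(sc,1),P.round(4),"mean",P.mean(0).round(4))
ang=lambda d:np.degrees(np.arctan2(d[1],d[0])); print("side angles",ang(P[0]-P[3]),ang(P[1]-P[2]),ang(P[0]-P[1])-90,ang(P[3]-P[2])-90)
go(.5015,.188,.064,-3)
```

```text
(342, array([0.5005, 0.1884], dtype=float32), 'rect', array([0.5004, 0.1888]), array([0.0295, 0.029 ]), 40.5, 'circ', array([0.5004, 0.189 ]), 0.0151)
[[280.4 126.3]
 [334.3 122.4]
 [336.9 173.1]
 [285.6 178.2]] [[0.5184 0.2069]
 [0.5182 0.1707]
 [0.4834 0.171 ]
 [0.4824 0.2066]] mean [0.5006 0.1888]
side angles 0.4567206228088785 -0.6125036248336015 -0.17176231508510398 1.597279752242045
t 18.18 pos [0.4579 0.1886 0.1441] shift mm [43.7 -2.8 80. ] turn [ 0.17  0.13 -1.19] F [ 0.4  0.  -0.2] op 72.6
```

Call:
send_rows --moves '[0.01, 0, 0.005, 0, 0, -1.5, 0.025, -0.001, 0.015, 0, 0, -3, 0.036, -0.002, 0.027, 0, 0, -4.2, 0.041, -0.003, 0.037, 0, 0, -4.2, 0.0425, -0.003, 0.045, 0, 0, -4.2]'

```text
clock: 18.6
tool_pos: [0.5017, 0.1883, 0.0978]
eef_rot: [1.0, -0.0, -0.001, 0.001]
contact_force: [0.7, 0.8, 0.3]
opening: 0.828
```

Run:
```python
from h import *
go(.5005,.1885,.064,0)
```

```text
t 18.6 pos [0.5017 0.1883 0.0978] shift mm [-1.1 -0.3 33.8] turn [ 0.15  0.11 -0.04] F [0.7 0.8 0.3] op 72.9
```

Call:
send_rows --moves '[-0.001, 0, 0.008, 0.1, 0.1, 0, -0.001, 0, 0.018, 0.1, 0.1, 0, -0.001, 0, 0.026, 0.1, 0.1, 0, -0.001, 0, 0.031, 0.1, 0.1, 0, -0.001, 0, 0.034, 0.1, 0.1, 0]'

```text
clock: 19.02
tool_pos: [0.4999, 0.1881, 0.063]
eef_rot: [1.0, -0.0, -0.001, 0.001]
contact_force: [0.1, 0.9, 0.7]
opening: 0.824
```

Call:
send_rows --moves '[0, 0, 0, 0, 0, 0, 0, 0, 0, 0, 0, 0, 0, 0, 0, 0, 0, 0, 0, 0, 0, 0, 0, 0, 0, 0, 0, 0, 0, 0]' --claw 1 --grip_force 15

```text
clock: 19.43
tool_pos: [0.5002, 0.1884, 0.0634]
eef_rot: [1.0, -0.0, -0.0, 0.0]
contact_force: [-0.5, 0.6, 1.5]
opening: 0.522
```

Call:
send_rows --moves '[0, 0, 0, 0, 0, 0, 0, 0, -0.003, 0, 0, 0, 0, 0, -0.01, 0, 0, 0, 0, 0, -0.022, 0, 0, 0, 0, 0, -0.035, 0, 0, 0]'

```text
clock: 19.85
tool_pos: [0.4999, 0.1882, 0.0993]
eef_rot: [1.0, -0.0, -0.001, 0.001]
contact_force: [0.4, 0.1, -2.1]
opening: 0.524
```

Run:
```python
from h import *
s=imaging.snapshot("wrist"); im=s["image"];cv2.imwrite("pics/w13.png",im[:,:,::-1])
go(.475,-.3755,.15,16)
```

```text
t 19.9 pos [0.5013 0.1887 0.1017] shift mm [-25.9 564.2 -48.6] turn [-1.000e-02 -1.500e-01 -1.603e+01] F [ 1.5 -0.9 -0.7] op 46.0
```

View pics/w13.png

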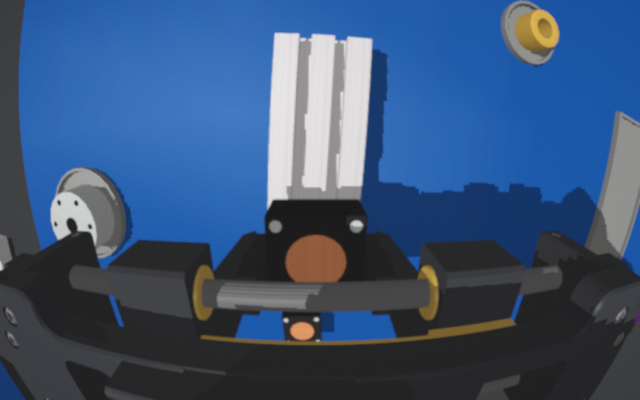

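The block is held level. I travel to the block tray and turn 16° on the way.

Call:
send_rows --moves '[0, 0.004, -0.01, 0, 0, 0, -0.001, 0.018, -0.025, 0, 0, -1, -0.003, 0.042, -0.04, 0, 0, -2, -0.004, 0.074, -0.048, 0, 0, -3, -0.005, 0.11, -0.048, 0, 0, -4]'

```text
clock: 20.32
tool_pos: [0.4971, 0.079, 0.152]
eef_rot: [0.999, 0.037, 0.003, -0.001]
contact_force: [1.7, -1.0, -1.5]
opening: 0.521
```

Call:
send_rows --moves '[-0.004, 0.036, 0, 0, 0, -1, -0.008, 0.072, 0, 0, 0, -2, -0.012, 0.108, 0, 0, 0, -3, -0.016, 0.144, 0, 0, 0, -4, -0.02, 0.18, 0, 0, 0, -5]'

```text
clock: 20.73
tool_pos: [0.4898, -0.1043, 0.1524]
eef_rot: [0.997, 0.08, 0.004, -0.0]
contact_force: [0.3, 0.3, -1.1]
opening: 0.516
```

Run:
```python
from h import *
go(.475,-.3755,.15,16)
```

```text
t 20.73 pos [ 0.4898 -0.1043  0.1524] shift mm [-58.1 265.3   1.9] turn [ 0.02 -0.43 -6.77] F [ 0.3  0.3 -1.1] op 45.4
```

Call:
send_rows --moves '[-0.007, 0.034, 0, 0, 0, -1.5, -0.015, 0.068, 0, 0, -0.2, -3, -0.022, 0.102, 0, 0, -0.4, -4.5, -0.03, 0.136, 0, 0, -0.4, -6, -0.037, 0.17, 0, 0, -0.4, -6.8]'

```text
clock: 21.15
tool_pos: [0.4794, -0.2804, 0.1529]
eef_rot: [0.99, 0.14, -0.0, 0.001]
contact_force: [0.7, -0.2, -1.3]
opening: 0.519
```

Run:
```python
from h import *
go(.475,-.3755,.15,16)
```

```text
t 21.15 pos [ 0.4794 -0.2804  0.1529] shift mm [-30.5  90.2   3. ] turn [0.06 0.02 0.05] F [ 0.7 -0.2 -1.3] op 45.7
```

Call:
send_rows --moves '[-0.01, 0.03, 0, 0, 0, 0, -0.019, 0.057, 0, 0, 0, 0, -0.026, 0.077, 0, 0, 0, 0, -0.03, 0.088, 0, 0, 0, 0, -0.03, 0.09, 0, 0, 0, 0]'

```text
clock: 21.57
tool_pos: [0.4737, -0.3786, 0.1533]
eef_rot: [0.991, 0.137, -0.001, 0.002]
contact_force: [0.1, -0.1, -1.7]
opening: 0.525
```

Call:
send_rows --moves '[0, 0, 0, 0, 0, 0, 0, 0, 0, 0, 0, 0, 0, 0, 0, 0, 0, 0, 0, 0, 0, 0, 0, 0, 0, 0, 0, 0, 0, 0]'

```text
clock: 21.98
tool_pos: [0.4742, -0.3772, 0.1534]
eef_rot: [0.99, 0.138, -0.001, 0.001]
contact_force: [0.3, -0.6, -1.4]
opening: 0.522
```

Run:
```python
from h import *
s=imaging.snapshot("wrist"); im=s["image"];cv2.imwrite("pics/w14.png",im[:,:,::-1])
for o in imaging.silhouettes("block_tray",s)[:2]: print(o["score"],rect(s,o["pixels"],.008), np.round(np.array(o["box"])*[640,400,640,400]))
go(.475,-.3755,.039,16)
```

```text
0.71 (843, array([ 0.322 , -0.3677], dtype=float32), 'rect', array([ 0.3221, -0.365 ]), array([0.0238, 0.0632]), 19.9, 'circ', array([ 0.3202, -0.3655]), 0.0331) [266. 318.  58.  15.]
t 22.08 pos [ 0.474  -0.3778  0.1533] shift mm [  1.8  -2.3 114.3] turn [ 0.16  0.1  -0.16] F [-0.1  0.  -1.6] op 45.6
```

View pics/w14.png

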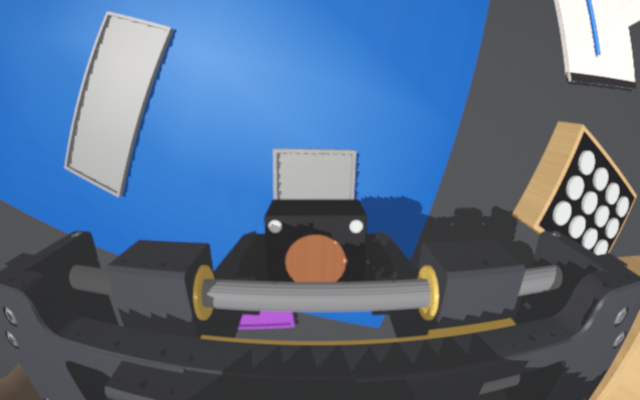

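The tray's far edge runs (274,150) to (357,152), parallel to the block. I check its centre from those corners.

Run:
```python
from h import *
s=imaging.snapshot("wrist")
P=fish(s,[(273.5,149.5),(357.5,151.5)],.008)[:,:2]; d=P[1]-P[0]; print(P.round(4),np.hypot(*d),np.degrees(np.arctan2(d[1],d[0]))+90)
n=np.array([d[1],-d[0]])/np.hypot(*d); print("centre",P.mean(0)+n*.036,P.mean(0)-n*.036)
```

```text
[[ 0.4995 -0.3336]
 [ 0.5177 -0.4043]] 0.07297185365593954 14.455179557577267
centre [ 0.47371528 -0.37795666] [ 0.54343599 -0.35998384]
```

Call:
send_rows --moves '[0, -0.001, 0.015, 0.1, 0, 0, 0.001, -0.002, 0.04, 0.1, 0.1, 0, 0.001, -0.002, 0.065, 0.1, 0.1, 0, 0.001, -0.002, 0.083, 0.1, 0.1, 0, 0.001, -0.002, 0.092, 0.1, 0.1, 0]'

```text
clock: 22.55
tool_pos: [0.4732, -0.3752, 0.059]
eef_rot: [0.99, 0.138, -0.001, -0.001]
contact_force: [-0.2, 0.2, -1.3]
opening: 0.524
```

Run:
```python
from h import *
go(.475,-.3755,.039,16)
```

```text
t 22.55 pos [ 0.4732 -0.3752  0.059 ] shift mm [ 1.7  0.8 20. ] turn [-0.09  0.13 -0.15] F [-0.2  0.2 -1.3] op 46.1
```

Call:
send_rows --moves '[0.0006, 0.0006, 0.006, 0, 0.1, 0, 0.001, 0.001, 0.011, 0, 0.1, 0, 0.001, 0.001, 0.014, 0, 0.1, 0, 0.001, 0.001, 0.0165, 0, 0.1, 0, 0.001, 0.001, 0.018, 0, 0.1, 0]'

```text
clock: 22.97
tool_pos: [0.4748, -0.3762, 0.0414]
eef_rot: [0.99, 0.138, 0.0, -0.0]
contact_force: [-0.2, -0.0, -1.8]
opening: 0.521
```

Call:
send_rows --moves '[0, 0, 0.0006, 0, 0, 0, 0, 0, 0.0012, 0, 0, 0, 0, 0, 0.0018, 0, 0, 0, 0, 0, 0.0024, 0, 0, 0, 0, 0, 0.003, 0, 0, 0]'

```text
clock: 23.38
tool_pos: [0.4749, -0.3763, 0.0386]
eef_rot: [0.99, 0.138, 0.0, -0.0]
contact_force: [-1.0, -0.1, -1.9]
opening: 0.523
```

Call:
send_rows --moves '[0, 0, 0.0003, 0, 0, 0, 0, 0, 0.0005, 0, 0, 0, 0, 0, 0.0007, 0, 0, 0, 0, 0, 0.0009, 0, 0, 0, 0, 0, 0.0011, 0, 0, 0]'

```text
clock: 23.8
tool_pos: [0.4749, -0.3762, 0.0385]
eef_rot: [0.99, 0.138, 0.0, -0.0]
contact_force: [-2.2, 1.2, 9.6]
opening: 0.518
```

Contact. I release the block and retreat.

Call:
send_rows --moves '[0, 0, 0, 0, 0, 0, 0, 0, 0, 0, 0, 0, 0, 0, 0, 0, 0, 0, 0, 0, 0, 0, 0, 0, 0, 0, 0, 0, 0, 0]' --claw -0.4

```text
clock: 24.22
tool_pos: [0.4749, -0.3763, 0.0383]
eef_rot: [0.99, 0.138, 0.0, -0.0]
contact_force: [-0.1, 0.9, -0.1]
opening: 0.701
```

Call:
send_rows --moves '[0, 0, -0.005, 0, 0, 0, 0, 0, -0.02, 0, 0, 0, 0, 0, -0.045, 0, 0, 0, 0, 0, -0.075, 0, 0, 0, 0, 0, -0.1, 0, 0, 0]'

```text
clock: 24.63
tool_pos: [0.4749, -0.3763, 0.1399]
eef_rot: [0.99, 0.138, 0.0, -0.0]
contact_force: [0.4, 0.2, -0.2]
opening: 0.699
```

Run:
```python
from h import *
s=imaging.snapshot("wrist"); im=s["image"];cv2.imwrite("pics/w15.png",im[:,:,::-1])
s=imaging.snapshot("top"); im=s["image"];cv2.imwrite("pics/t3.png",cv2.resize(im[90:300,140:520,::-1],None,fx=2,fy=2,interpolation=cv2.INTER_CUBIC))
for n,z in dict(disc=.031,collar=.027,rail=.028).items():
    for o in imaging.silhouettes(n,s)[:2]:
        v,u=np.nonzero(o["pixels"]);pts=np.array([onplane(s,a,b,z)[:2] for a,b in zip(u,v)],dtype=np.float32);rc=cv2.minAreaRect(pts);print(n,round(o["score"],2),np.round(rc[0],4),np.round(rc[1],4),round(rc[2],1))
go(.500,.188,.15,-3.4)
```

```text
disc 0.75 [0.4909 0.3865] [0.0637 0.0578] 90.0
collar 0.49 [0.6478 0.0121] [0.0279 0.0365] 89.9
rail 0.73 [ 0.7146 -0.3333] [0.0247 0.158 ] 65.4
rail 0.56 [0.5422 0.1847] [0.0645 0.152 ] 86.7
t 24.88 pos [ 0.4743 -0.3761  0.1379] shift mm [ 178.6 -535.7  -11.8] turn [-0.04  0.03 19.23] F [ 0.3  0.  -0.4] op 61.7
```

View pics/w15.png

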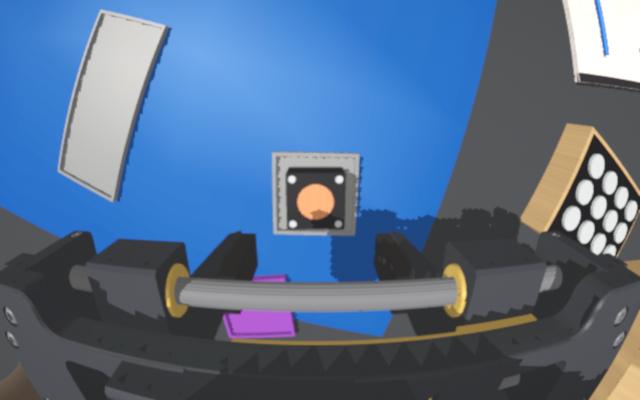

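View pics/t3.png

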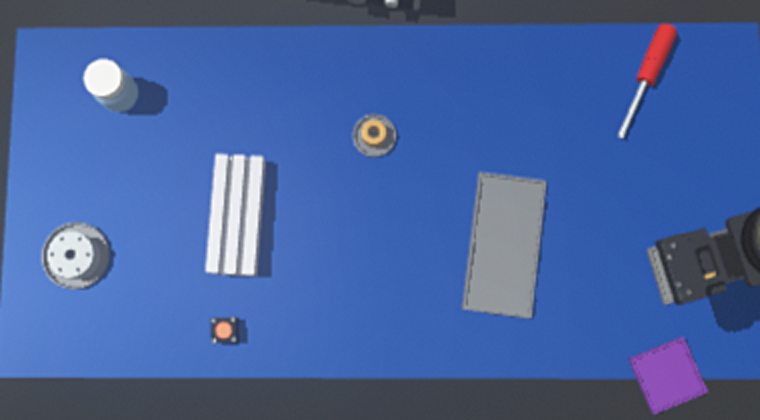

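The block is flat in the grey tray (316,200), and the disc and collar are in their dishes. Next, the rail, about (0.543,0.185) at −3.4°.

Call:
send_rows --moves '[0.008, -0.02, -0.005, 0, 0, 2, 0.019, -0.055, -0.012, 0, 0, 4, 0.03, -0.09, -0.012, 0, 0, 6, 0.042, -0.125, -0.012, 0, 0, 8, 0.053, -0.16, -0.012, 0, 0, 10]' --claw -1

```text
clock: 25.3
tool_pos: [0.4808, -0.206, 0.1487]
eef_rot: [0.999, 0.05, -0.001, -0.001]
contact_force: [-0.0, 1.1, -1.3]
opening: 0.999
```

Call:
send_rows --moves '[0.006, -0.036, 0, 0, 0, 2, 0.012, -0.072, 0, 0, 0, 4, 0.018, -0.108, 0, 0, 0, 6, 0.024, -0.144, 0, 0, 0, 8, 0.03, -0.18, 0, 0, 0, 9.2]'

```text
clock: 25.72
tool_pos: [0.4916, -0.0222, 0.1477]
eef_rot: [1.0, -0.031, -0.003, -0.0]
contact_force: [0.9, -0.0, -0.5]
opening: 1.0
```

Run:
```python
from h import *
go(.490,.188,.15,-3.4)
```

```text
t 25.72 pos [ 0.4916 -0.0222  0.1477] shift mm [ -14.7 -209.7   -2.1] turn [-0.04  0.34 -0.19] F [ 0.9 -0.  -0.5] op 88.0
```

Call:
send_rows --moves '[-0.002, -0.035, 0, 0, 0, 0, -0.005, -0.07, 0, 0, 0.2, 0, -0.007, -0.105, 0, 0, 0.3, 0, -0.01, -0.14, 0, 0, 0.3, 0, -0.012, -0.17, 0, 0, 0.3, 0]'

```text
clock: 26.13
tool_pos: [0.4888, 0.1507, 0.1465]
eef_rot: [1.0, -0.03, -0.002, -0.0]
contact_force: [1.4, -0.6, 0.6]
opening: 1.0
```

Call:
send_rows --moves '[-0.001, -0.017, 0, 0, 0, 0, -0.002, -0.03, 0, 0, 0, 0, -0.003, -0.037, 0, 0, 0, 0, -0.003, -0.037, 0, 0, 0, 0, -0.003, -0.037, 0, 0, 0, 0]'

```text
clock: 26.55
tool_pos: [0.4876, 0.1868, 0.1458]
eef_rot: [1.0, -0.03, -0.002, 0.001]
contact_force: [0.5, 0.1, 0.5]
opening: 1.001
```

Run:
```python
from h import *
s=imaging.snapshot("wrist"); im=s["image"];cv2.imwrite("pics/w16.png",im[:,:,::-1])
for o in imaging.silhouettes("rail",s)[:2]: print(o["score"],rect(s,o["pixels"],.028), np.round(np.array(o["box"])*[640,400,640,400]))
go(.543,.1855,.037,-3.4)
```

```text
0.79 (14347, array([0.5441, 0.1867], dtype=float32), 'rect', array([0.5425, 0.1869]), array([0.061 , 0.1505]), 87.0, 'circ', array([0.5425, 0.1869]), 0.0804) [311. 129.  87. 187.]
t 26.65 pos [0.488  0.1859 0.1462] shift mm [ 55.4  -3.2 108.9] turn [ 0.1   0.24 -0.21] F [0.4 1.  0.2] op 88.3
```

View pics/w16.png

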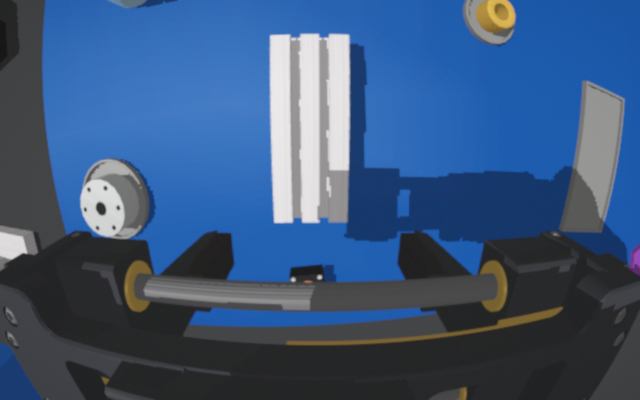

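Call:
send_rows --moves '[0.01, -0.001, 0.008, 0, 0.1, 0, 0.028, -0.002, 0.022, 0, 0.2, 0, 0.043, -0.003, 0.042, 0, 0.2, 0, 0.052, -0.004, 0.062, 0, 0.2, 0, 0.055, -0.004, 0.075, 0, 0.2, 0]'

```text
clock: 27.07
tool_pos: [0.5449, 0.1846, 0.0688]
eef_rot: [0.999, -0.033, 0.0, 0.001]
contact_force: [-0.1, 0.5, -0.7]
opening: 0.997
```

Run:
```python
from h import *
go(.5425,.1863,.037,-3.3)
```

```text
t 27.07 pos [0.5449 0.1846 0.0688] shift mm [-2.5 -1.6 31.8] turn [ 0.14 -0.02 -0.47] F [-0.1  0.5 -0.7] op 87.8
```

Call:
send_rows --moves '[-0.001, -0.001, 0.008, 0.1, 0, -0.3, -0.002, -0.0015, 0.017, 0.1, 0, -0.4, -0.0025, -0.0016, 0.025, 0.1, 0, -0.4, -0.0025, -0.0016, 0.03, 0.1, 0, -0.4, -0.0025, -0.0016, 0.032, 0.1, 0, -0.4]'

```text
clock: 27.48
tool_pos: [0.5418, 0.1864, 0.0364]
eef_rot: [1.0, -0.029, -0.0, 0.0]
contact_force: [0.2, -0.7, -0.1]
opening: 1.0
```

Call:
send_rows --moves '[0, 0, 0, 0, 0, 0, 0, 0, 0, 0, 0, 0, 0, 0, 0, 0, 0, 0, 0, 0, 0, 0, 0, 0, 0, 0, 0, 0, 0, 0]' --claw 1 --grip_force 30

```text
clock: 27.9
tool_pos: [0.5421, 0.1868, 0.0369]
eef_rot: [1.0, -0.029, 0.0, 0.0]
contact_force: [0.6, 0.4, 1.8]
opening: 0.682
```

Call:
send_rows --moves '[0, 0, 0, 0, 0, 0, 0, 0, -0.002, 0, 0, 0, 0, 0, -0.006, 0, 0, 0, 0, 0, -0.012, 0, 0, 0, 0, 0, -0.02, 0, 0, 0]'

```text
clock: 28.32
tool_pos: [0.5417, 0.1866, 0.057]
eef_rot: [1.0, -0.029, -0.0, 0.0]
contact_force: [1.2, -0.5, -3.0]
opening: 0.677
```

Run:
```python
from h import *
s=imaging.snapshot("wrist"); im=s["image"];cv2.imwrite("pics/w17.png",im[:,:,::-1])
go(.506,-.153,.12,-7.8)
```

```text
t 28.37 pos [0.5428 0.1869 0.0588] shift mm [-16.8 341.4 -61.4] turn [-0.02 -0.11  4.46] F [-0.   0.  -1.8] op 59.8
```

View pics/w17.png

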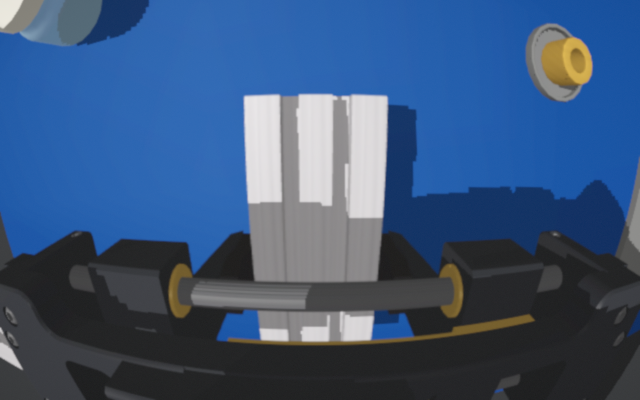

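The rail is held level. I lift it and carry it to the long tray.

Call:
send_rows --moves '[0, 0.002, -0.01, 0, 0, 0, -0.001, 0.01, -0.028, 0, 0, 0, -0.002, 0.026, -0.046, 0, 0, 0.6, -0.003, 0.05, -0.058, 0, 0, 1.2, -0.004, 0.08, -0.062, 0, 0, 1.8]'

```text
clock: 28.78
tool_pos: [0.5352, 0.1088, 0.1235]
eef_rot: [0.999, -0.043, 0.003, -0.002]
contact_force: [1.0, -0.7, -3.7]
opening: 0.678
```

Call:
send_rows --moves '[-0.002, 0.034, 0, 0, 0, 0.5, -0.004, 0.068, 0, 0, 0, 1, -0.006, 0.102, 0, 0, 0, 1.5, -0.008, 0.136, 0, 0, 0, 2, -0.01, 0.17, 0, 0, 0, 2.5]'

```text
clock: 29.2
tool_pos: [0.5102, -0.0615, 0.1238]
eef_rot: [0.998, -0.065, 0.004, -0.002]
contact_force: [0.8, 0.5, -3.7]
opening: 0.677
```

Run:
```python
from h import *
go(.506,-.153,.12,-7.8)
```

```text
t 29.2 pos [ 0.5102 -0.0615  0.1238] shift mm [ 7.7 91.3  3.6] turn [-0.2  -0.41  0.31] F [ 0.8  0.5 -3.7] op 59.6
```

Call:
send_rows --moves '[0.003, 0.03, 0, -0.1, -0.2, 0.1, 0.005, 0.057, 0, -0.2, -0.4, 0.2, 0.007, 0.077, 0, -0.2, -0.4, 0.3, 0.0075, 0.088, 0, -0.2, -0.4, 0.3, 0.0075, 0.091, 0, -0.2, -0.4, 0.3]'

```text
clock: 29.62
tool_pos: [0.5054, -0.1556, 0.1242]
eef_rot: [0.998, -0.07, 0.0, 0.001]
contact_force: [0.3, -0.1, -3.6]
opening: 0.682
```

Call:
send_rows --moves '[0, 0, 0, 0, 0, 0, 0, 0, 0, 0, 0, 0, 0, 0, 0, 0, 0, 0, 0, 0, 0, 0, 0, 0, 0, 0, 0, 0, 0, 0]'

```text
clock: 30.03
tool_pos: [0.5056, -0.1542, 0.1242]
eef_rot: [0.998, -0.069, 0.0, 0.001]
contact_force: [0.6, -0.6, -2.6]
opening: 0.676
```

Run:
```python
from h import *
s=imaging.snapshot("wrist"); im=s["image"];cv2.imwrite("pics/w18.png",im[:,:,::-1])
go(.506,-.153,.04,-7.8)
```

```text
t 30.08 pos [ 0.5055 -0.1545  0.1242] shift mm [ 0.2 -1.7 84.2] turn [ 0.07 -0.05 -0.12] F [-0.5  0.9 -2.6] op 59.6
```

View pics/w18.png

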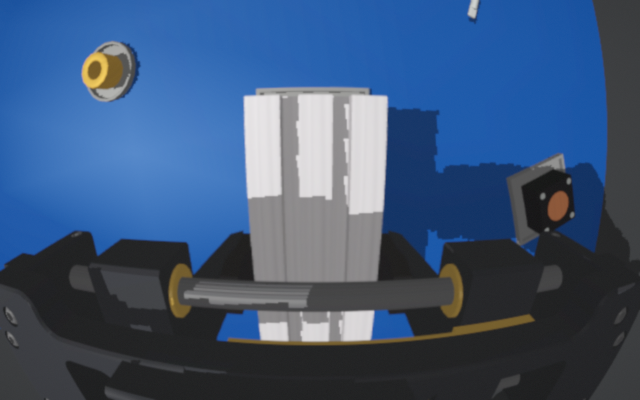

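The tray's far edge spans (256,89) to (369,89), just beyond the rail end. I check it against the expected position.

Run:
```python
from h import *
s=imaging.snapshot("wrist")
P=fish(s,[(255.5,88),(370,88)],.008)[:,:2]; d=P[1]-P[0]; L=np.hypot(*d);print(P.round(4),L,np.degrees(np.arctan2(d[1],d[0]))+90)
n=np.array([d[1],-d[0]])/L; print("centre",P.mean(0)+n*.088)
Q=fish(s,[(245,96),(388,96)],.085+.028)[:,:2];d=Q[1]-Q[0];L=np.hypot(*d);n=np.array([d[1],-d[0]])/L;print("rail",Q,L,np.degrees(np.arctan2(d[1],d[0]))+90,Q.mean(0)+n*.075)
s=imaging.snapshot("scene")
cv2.imwrite("pics/s2.png",s["image"][:,:,::-1])
```

```text
[[ 0.5994 -0.1224]
 [ 0.5872 -0.2089]] 0.08728275664969656 -8.015868372612573
centre [ 0.50614237 -0.15338518]
rail [[ 0.58452802 -0.13585374]
 [ 0.57615388 -0.19654794]] 0.061269177259151535 -7.8556579987345145 [ 0.50604479 -0.15595   ]
```

View pics/s2.png

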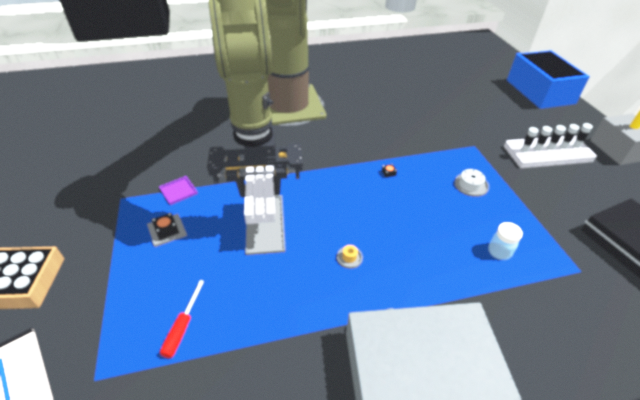

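Tray centre (0.506,−0.153) is confirmed. I descend.

Call:
send_rows --moves '[0, -0.001, 0.01, 0, 0, 0, 0, -0.0015, 0.027, 0, 0, 0, 0, -0.0015, 0.045, 0, 0, 0, 0, -0.0015, 0.058, 0, 0, 0, 0, -0.0015, 0.065, 0, 0, 0]'

```text
clock: 30.6
tool_pos: [0.5048, -0.1531, 0.057]
eef_rot: [0.998, -0.069, -0.001, 0.001]
contact_force: [-0.0, -0.3, -3.0]
opening: 0.676
```

Run:
```python
from h import *
go(.506,-.1532,.04,-7.8)
```

```text
t 30.6 pos [ 0.5048 -0.1531  0.057 ] shift mm [ 1.2 -0.1 17. ] turn [ 0.06  0.1  -0.15] F [-0.  -0.3 -3. ] op 59.5
```

Call:
send_rows --moves '[0.001, 0, 0.005, 0, 0.1, -0.1, 0.001, 0, 0.009, 0, 0.1, -0.1, 0.001, 0, 0.012, 0, 0.1, -0.1, 0.001, 0, 0.014, 0, 0.1, -0.1, 0.001, 0, 0.015, 0, 0.1, -0.1]'

```text
clock: 31.02
tool_pos: [0.506, -0.1533, 0.0422]
eef_rot: [0.998, -0.068, 0.0, 0.001]
contact_force: [0.0, -0.0, -3.0]
opening: 0.678
```

Call:
send_rows --moves '[0, 0, 0.0005, 0, 0, 0, 0, 0, 0.001, 0, 0, 0, 0, 0, 0.0014, 0, 0, 0, 0, 0, 0.0018, 0, 0, 0, 0, 0, 0.0022, 0, 0, 0]'

```text
clock: 31.43
tool_pos: [0.5061, -0.1534, 0.0401]
eef_rot: [0.998, -0.068, 0.0, 0.001]
contact_force: [-0.2, -0.6, -3.1]
opening: 0.677
```

Call:
send_rows --moves '[0, 0, 0.0003, 0, 0, 0, 0, 0, 0.0005, 0, 0, 0, 0, 0, 0.0007, 0, 0, 0, 0, 0, 0.0009, 0, 0, 0, 0, 0, 0.0011, 0, 0, 0]'

```text
clock: 31.85
tool_pos: [0.5061, -0.1534, 0.0398]
eef_rot: [0.998, -0.068, 0.001, 0.001]
contact_force: [-2.4, 0.5, 9.5]
opening: 0.676
```

Contact. I release and retreat.

Call:
send_rows --moves '[0, 0, 0, 0, 0, 0, 0, 0, 0, 0, 0, 0, 0, 0, 0, 0, 0, 0, 0, 0, 0, 0, 0, 0, 0, 0, 0, 0, 0, 0]' --claw -0.75

```text
clock: 32.27
tool_pos: [0.5062, -0.1534, 0.0397]
eef_rot: [0.998, -0.068, 0.001, 0.001]
contact_force: [-0.3, -0.1, -0.7]
opening: 0.878
```

Call:
send_rows --moves '[0, 0, -0.005, 0, 0, 0, 0, 0, -0.02, 0, 0, 0, 0, 0, -0.045, 0, 0, 0, 0, 0, -0.075, 0, 0, 0, 0, 0, -0.105, 0, 0, 0]'

```text
clock: 32.68
tool_pos: [0.5055, -0.1531, 0.1457]
eef_rot: [0.998, -0.068, -0.0, 0.001]
contact_force: [0.0, -0.8, 0.2]
opening: 0.873
```

Call:
send_rows --moves '[-0.005, 0, -0.025, 0, 0, 0, -0.015, 0, -0.05, 0, 0, 0, -0.03, 0, -0.07, 0, 0, 0, -0.04, 0, -0.08, 0, 0, 0, -0.045, 0, -0.08, 0, 0, 0]'

```text
clock: 33.1
tool_pos: [0.4605, -0.1472, 0.2281]
eef_rot: [0.998, -0.069, 0.001, 0.001]
contact_force: [0.1, 0.4, 0.5]
opening: 0.875
```

Run:
```python
from h import *
s=imaging.snapshot("wrist"); cv2.imwrite("pics/w19.png",s["image"][:,:,::-1])
print(rect(s,imaging.silhouettes("rail",s)[0]["pixels"],.031))
s=imaging.snapshot("scene"); cv2.imwrite("pics/s3.png",cv2.resize(s["image"][130:370,80:580,::-1],None,fx=1.6,fy=1.6,interpolation=cv2.INTER_CUBIC))
W=world(s)
for n in ["disc","collar","block","rail"]:
    for o in imaging.silhouettes(n,s)[:1]: print(n,o["score"],np.median(W[o["pixels"]],0).round(3),np.percentile(W[o["pixels"]][:,2],[50,90,97]).round(4))
s=imaging.snapshot("top"); cv2.imwrite("pics/t4.png",cv2.resize(s["image"][90:300,140:520,::-1],None,fx=2,fy=2,interpolation=cv2.INTER_CUBIC))
print(r.get_state()["contact_force"])
```

```text
(8152, array([ 0.508 , -0.1545], dtype=float32), 'rect', array([ 0.5066, -0.1542]), array([0.0605, 0.1495]), 82.0, 'circ', array([ 0.5062, -0.1544]), 0.0795)
disc 0.88 [0.5   0.382 0.031] [0.0314 0.0337 0.0347]
collar 0.73 [0.655 0.01  0.025] [0.0252 0.0289 0.0302]
block 0.96 [ 0.489 -0.375  0.031] [0.0312 0.0335 0.0343]
rail 0.67 [ 0.528 -0.157  0.031] [0.0313 0.0336 0.0346]
[-0.89548281  0.08259095 -0.04454525]
```

View pics/w19.png

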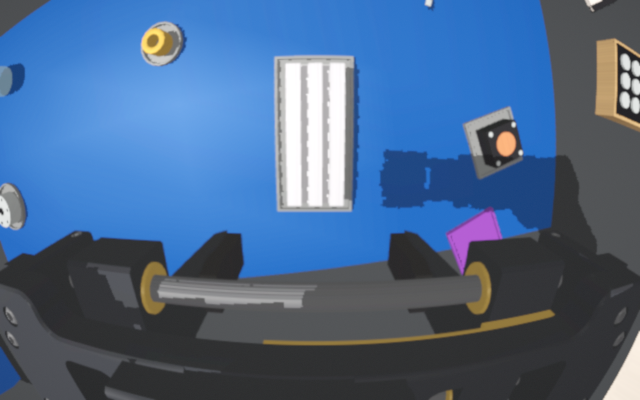

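View pics/s3.png

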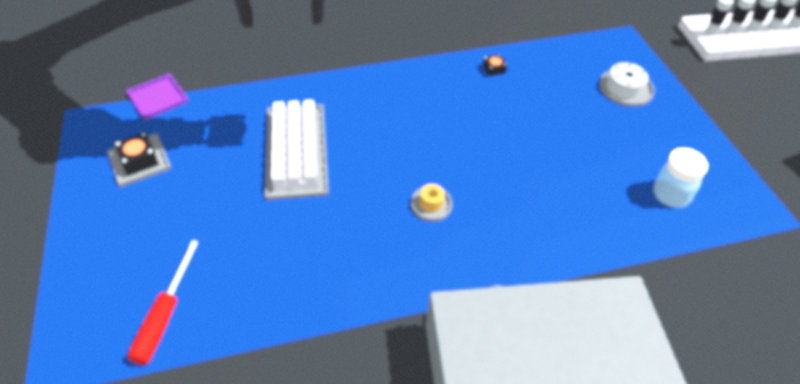

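View pics/t4.png

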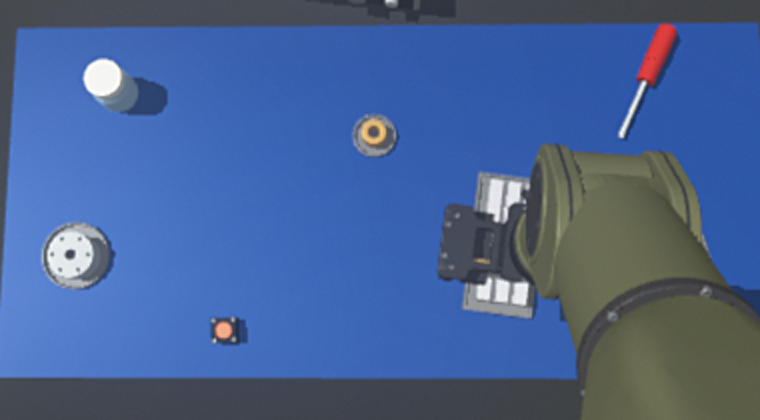

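The rail lies inside its tray in the wrist view (315,133). All four parts sit flat in their trays (tops at z ≈ 0.031; collar 0.027 expected), and the jar and driver have not moved. I hand in.

```bash
python3 -c "
from plant import r
print(r.finish_job())"
```

```text
the job is handed in; nothing more can be done
None
```

All four parts are flat in their own grey trays, and the job was handed in at about 33 s. The order was collar, disc, block, then rail last, lengthwise in the long tray. I lowered each part slowly until the wrist felt the tray floor (at most about 10 N) before letting go.

**Last checks:**
- **Heights:** the tops of the disc, block and rail read 0.031 m, as expected when flat on the tray floors. The collar's read about 0.025–0.03 m, against 0.027 m expected.
- **Rail position:** its centre was within about 1 mm of the tray centre, and its angle matched the tray's to within a fraction of a degree.
- **Left alone:** the jar, screwdriver, small block look-alike and purple tray appear unmoved in the last pictures.
- **Robot:** the gripper was open, raised and touching nothing.

**Disagreements:** the detection networks sometimes gave wrong names, such as the rail for the screwdriver and the purple tray for the block tray. I settled those by size, colour and position. In the last top view the arm hid the block and part of the rail, so those two were checked in the scene and wrist views instead.

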